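# Stamp the guest soaps and rack them to cure

## Task

Lay every coloured soap that lies on the shelf flat on the press's sprung platen, side by side, then press the hand stamp squarely down on all of them together until the platen bottoms out level, and hold it there for about a second. Set the stamp back flat on its cork rest, put the stamped soaps flat in the wooden tray and slide the tray fully home into the bottom bay of the curing rack; leave the other things on the shelf where they stand.

Things in the scene. Friction and masses are not known exactly. Their poses are not given: they have to be found in the camera images.
- soap_rose: pink hard guest soap, a bar 56 (its x) x 32 (y) x 24 (z) mm with softly rounded edges, about 45 g; origin at its centre, 12 mm above what it lies flat on. Both broad faces are alike. Starts flat on the shelf at any of four spots, turned at random. May be absent
- soap_olive: olive green hard guest soap, a bar 56 (its x) x 32 (y) x 24 (z) mm with softly rounded edges, about 45 g; origin at its centre, 12 mm above what it lies flat on. Both broad faces are alike. Starts flat on the shelf at any of four spots, turned at random. May be absent
- soap_honey: honey yellow hard guest soap, a bar 56 (its x) x 32 (y) x 24 (z) mm with softly rounded edges, about 45 g; origin at its centre, 12 mm above what it lies flat on. Both broad faces are alike. Starts flat on the shelf at any of four spots, turned at random. May be absent
- soap_lavender: lavender hard guest soap, a bar 56 (its x) x 32 (y) x 24 (z) mm with softly rounded edges, about 45 g; origin at its centre, 12 mm above what it lies flat on. Both broad faces are alike. Starts flat on the shelf at any of four spots, turned at random. May be absent
- stamp: the hand stamp (tamper): flat aluminium plate 76 (x) x 170 (y) x 10 (z) mm with an upright square dark wooden handle, 30 x 30 mm, rising from the plate's centre to 85 mm above the plate's underside; about 0.42 kg, balanced on its handle. Origin at the centre of the underside, which is the pressing face. Starts on its cork rest
- stamp_handle (a point): point on the stamp's handle axis 60 mm above the pressing face, a good height to grip
- rest: flat cork mat, fixed, 110 (x) x 210 (y) x 5 (z) mm, where the stamp lives; origin at the centre of its underside, on the shelf
- press: soap stamping press, fixed: wooden base 130 (x) x 230 (y) x 18 mm; above it, on four corner springs, the platen: aluminium plate 84 (x) x 170 (y) x 10 mm, top 50 mm above the shelf when up, with four dark rubber pads along its y (centres y = -63, -21, 21, 63 mm), each for one soap, soap's length along x. Origin: centre of the base's underside
- platen (a joint): how far the platen is pushed down, m: 0 fully up, 0.012 bottomed out. Its springs take about 5 N to start and 16 N in all (less the weight lying on it) to bottom out, and lift it again when released. Pressed off centre or with a tilted stamp, the platen also tips up to a few degrees
- platen_top (a point): centre of the platen's top face; moves and tips with the platen; x and y as for the press, z its normal
- tray: wooden curing tray, about 0.4 kg, 122 (x) x 180 (y) mm with a 5 mm floor, 5 mm thick sides and a rim 12 mm high; a steel bow handle sticks out of its front (-x) side. Origin at the centre of its underside. Starts on the shelf in front of the rack
- tray_handle (a point): middle of the handle's grip bar: 12 mm thick round bar, 72 mm long along the tray's y, 116 mm in front of the tray's centre, 26 mm above the shelf, with a 49 mm gap between it and the tray
- tray_floor (a point): centre of the tray's inner floor, 5 mm above its underside
- rack: wooden curing rack, fixed, 150 mm high. Its lowest bay stands on the shelf, open to the front (-x), so the tray slides in along the shelf towards the rack's +x. Bay 190 mm wide, side boards 45 mm high, mouth 61 mm before the origin, flared guides out to 93 mm before it, stop bar behind, slats overhead from 80 mm. Origin on the shelf, where the tray's origin stands when fully home, x axes in line
- stopper: bystander: dark hard silicone drain stopper, 54 mm wide, 43 mm high
- sprayer: bystander: grey plastic trigger sprayer bottle, 74 mm wide, 230 mm tall
- cup: bystander: empty stainless steel cup, 76 mm wide, 90 mm tall
- nailbrush: bystander: wooden nail brush 95 x 40 x 30 mm
- balm: bystander: aluminium balm tin, 64 mm wide, 34 mm high
Things that resemble listed ones, but are neither listed nor needed, are in the scene too. Of the things like the soap_lavender, leave any that is blue or turquoise; of the rest the smaller one is meant.

How it is judged:
On the way, in this order (a step that is already met when the one before it is completed fails the run):
1. every soap lies flat on the platen, released (x of soap_rose in the frame of platen_top between -0.022 and 0.022 m and y of soap_rose in the frame of platen_top between -0.082 and 0.082 m and z of soap_rose in the frame of platen_top between 0.008 and 0.018 m and angle between the z axis of each of soap_rose, soap_olive, soap_honey, soap_lavender and the z axis of platen_top, either way round below 0.15 rad and x of soap_olive in the frame of platen_top between -0.022 and 0.022 m and y of soap_olive in the frame of platen_top between -0.082 and 0.082 m and z of soap_olive in the frame of platen_top between 0.008 and 0.018 m and x of soap_honey in the frame of platen_top between -0.022 and 0.022 m and y of soap_honey in the frame of platen_top between -0.082 and 0.082 m and z of soap_honey in the frame of platen_top between 0.008 and 0.018 m and x of soap_lavender in the frame of platen_top between -0.022 and 0.022 m and y of soap_lavender in the frame of platen_top between -0.082 and 0.082 m and z of soap_lavender in the frame of platen_top between 0.008 and 0.018 m and contact force between the fingers and soap_rose below 0.2 N and contact force between the fingers and soap_olive below 0.2 N and contact force between the fingers and soap_honey below 0.2 N and contact force between the fingers and soap_lavender below 0.2 N), for 0.2 s.
2. the stamp bears on every soap and the platen is bottomed out and level (x of soap_rose in the frame of platen_top between -0.022 and 0.022 m and y of soap_rose in the frame of platen_top between -0.082 and 0.082 m and z of soap_rose in the frame of platen_top between 0.008 and 0.018 m and angle between the z axis of each of soap_rose, soap_olive, soap_honey, soap_lavender and the z axis of platen_top, either way round below 0.15 rad and x of soap_olive in the frame of platen_top between -0.022 and 0.022 m and y of soap_olive in the frame of platen_top between -0.082 and 0.082 m and z of soap_olive in the frame of platen_top between 0.008 and 0.018 m and x of soap_honey in the frame of platen_top between -0.022 and 0.022 m and y of soap_honey in the frame of platen_top between -0.082 and 0.082 m and z of soap_honey in the frame of platen_top between 0.008 and 0.018 m and x of soap_lavender in the frame of platen_top between -0.022 and 0.022 m and y of soap_lavender in the frame of platen_top between -0.082 and 0.082 m and z of soap_lavender in the frame of platen_top between 0.008 and 0.018 m and contact force between stamp and soap_rose above 0.8 N and contact force between stamp and soap_olive above 0.8 N and contact force between stamp and soap_honey above 0.8 N and contact force between stamp and soap_lavender above 0.8 N and value of joint platen above 0.0105 m and angle between platen_top's own z axis and vertical below 0.04 rad and angle between stamp's own z axis and vertical below 0.06 rad), for 0.6 s.
3. every soap lies flat in the tray (x of soap_rose in the frame of tray_floor between -0.056 and 0.056 m and y of soap_rose in the frame of tray_floor between -0.085 and 0.085 m and z of soap_rose in the frame of tray_floor between 0.008 and 0.018 m and angle between the z axis of each of soap_rose, soap_olive, soap_honey, soap_lavender and the z axis of tray_floor, either way round below 0.15 rad and x of soap_olive in the frame of tray_floor between -0.056 and 0.056 m and y of soap_olive in the frame of tray_floor between -0.085 and 0.085 m and z of soap_olive in the frame of tray_floor between 0.008 and 0.018 m and x of soap_honey in the frame of tray_floor between -0.056 and 0.056 m and y of soap_honey in the frame of tray_floor between -0.085 and 0.085 m and z of soap_honey in the frame of tray_floor between 0.008 and 0.018 m and x of soap_lavender in the frame of tray_floor between -0.056 and 0.056 m and y of soap_lavender in the frame of tray_floor between -0.085 and 0.085 m and z of soap_lavender in the frame of tray_floor between 0.008 and 0.018 m), for 0.2 s.
At the end, for the whole second after the job is handed in: Every soap lies flat and still on the tray floor (within 0.15 rad); the tray rests in the bottom bay within 8 mm of fully home, in line within 0.08 rad; the stamp stands flat on its cork rest, within 40 mm (x) and 50 mm (y) of the middle (all of step 3 and linear speed of each of soap_rose, soap_olive, soap_honey, soap_lavender, tray, stamp below 0.02 m/s and x of tray in the frame of rack between -0.008 and 0.008 m and y of tray in the frame of rack between -0.008 and 0.008 m and angle between the x axis of tray and the x axis of rack, either way round below 0.08 rad and angle between tray's own z axis and vertical below 0.04 rad and x of stamp in the frame of rest between -0.04 and 0.04 m and y of stamp in the frame of rest between -0.05 and 0.05 m and z of stamp in the frame of rest below 0.01 m and angle between stamp's own z axis and vertical below 0.08 rad); the robot touches nothing.
It fails at once if another thing on the shelf is shoved more than 40 mm away (distance of any of stopper, sprayer, cup, nailbrush, balm from where it was at the start of the episode above 0.04 m).
It fails at once if another thing on the shelf is knocked over (angle between any of stopper, sprayer, cup, nailbrush, balm's own z axis and vertical above 0.5 rad).
Of soap_rose, soap_olive, soap_honey, soap_lavender only 3 to 4 are there at a start; the rules pass over those that are not, and their reading is None.
At some moment in a run one of tray, stamp may be knocked a few centimetres aside while the robot is not near it.
Once in a run the grip may slacken for a moment while it holds something.
It also fails if it takes over 208 s, if anything falls off the work surface, if the arm or the gripper's body presses on something with over 40 N, if the wrist force passes 120 N, or if a joint passes its speed limit or range.

## Robot

A 6-joint arm with a two-finger parallel gripper is mounted at the origin on the work surface. World frame = base frame: x ahead of the robot, y to its left, z up, the work surface at z = 0. Lengths are in m, angles in rad, forces in N, time in s.
With the tool pointing down it reaches from about 0.35 to 0.875 m from the base axis. Payload 4.2 kg.
Tool frame: the origin (TCP) lies midway between the tips of the shut fingers; the grasp point (between the pads) lies 19 mm behind it (arm.grasp_offset is the distance from the TCP to the grasp point, in m); z points along the fingers, y is the line along which they close (so a half turn about z gives the same grasp; the last joint's range is limited). The gripper opens to 85 mm and grips with 20 to 120 N. Pads are 22 mm wide; open, the fingers measure 114 mm over their backs; the gripper's body (76 mm by 85 mm) begins 54 mm behind the grasp point. The pads swing forward as they close: fully open they stand 13 mm farther back than shut.
Start: joints at [1.482, 0.385, 0.008, 0, -1.194, -0.259], TCP at [0.213, 0.588, 0.231] pointing down, gripper open.
Joint ranges: [-3.14, 3.14], [-1.21, 2.06], [-1.07, 1.41], [-3.16, 2.05], [-2.99, -0.16], [-3.1, 3.1]. Speed limits (rad/s): [2.79, 2.79, 3.14, 3.14, 3.14, 3.14].

## Interface

Orientations are given as a unit quaternion [w, x, y, z].
In Python, from cell import arm gives the robot as it stands. The module is installed in compiled form; this text tells all that it offers.
- The arm moves only by the tool step_arm, never from a script. Its argument "rows" is a list that holds one entry, the list of rows, each a list of 7 numbers: the gripper's target within -1 to 1 (fully open at 1, half-way at 0, shut at -1), then the shift along the tool's x, y, z in units of 0.1 m (1.0 is 0.1 m), then the turn, a rotation vector about the tool's x, y, z in units of 180 degrees (1.0 is 180 degrees). A call has 1 to 12 rows; each row is the pose to reach, as a shift and turn from the pose commanded when the call began, along the tool's axes at that moment, turning the shorter way round; what a row does not reach only later rows make up. A row lasts 1/12 s, in which the tool goes at most 41.7 mm and 7.16 degrees, less where a joint would pass 70% of its speed; a pose out of reach is approached as far as the arm can. A call with a number of a shift or a turn outside -1 to 1 is refused whole. A call with a gripper value outside its range is refused whole. The fingers move at their own pace and stop on an object; "grip_force" is the grip in N (left out, the last holds). Time passes only in rows, so rows that repeat a pose let the fingers close. It gives the time, the measured TCP pose, the force, the opening and the grip force at its end, in the units of the state.
- arm.read_state(): the state, without advancing time (a new reading comes with each control period).
- arm.camera(name): name is "scene" or "top" or "wrist"; returns (picture, depth): 480x640x3 uint8, blue, green, red; 480x640 float32, m along the optical axis (not along the pixel's ray), 0 where there is no reading.
- arm.get_calibration(name): a dict with "camera_matrix" (3x3 intrinsics, pixels), "k1" (the pictures are not rectified: a ray, as slopes to the right and down, at radius r is drawn at 1 + k1 r^2 times it, then the intrinsics apply), "world_to_cam" (4x4, takes a point from world to camera coordinates). Camera axes: x right, y down, z forward; pixel columns grow to the right and rows downward; lengths in m; the calibration is good to about 2 mm. A picture is of the moment at which its call begins: read the wrist's pose just before it. get_calibration takes no time and is no camera call; for the wrist camera it gives the pose at the moment of the call.
- arm.sign_off(): hands the job in; it is judged then, once.
The state is a dict: "t": time; "joint_positions": joint angles; "joint_velocities": joint speeds; "joint_efforts": joint torques, N m; "ee_pos": TCP position; "tool_rot": TCP orientation; "contact_force": force on the tool from outside, world axes, zero at the start; "wrist_torque": the same for the moment, N m; "opening": finger opening in m; "gripper_force": force on a finger pad.
Only numpy, scipy, OpenCV 4.12 (cv2) and the standard library are available. Lean on these libraries where they do the work, as an engineer would, in place of code of your own. Each camera call takes 0.05 s, during which the arm holds its last target. There are 200 camera calls.

## Working session

There is one attempt and no reset: what is moved stays moved. The work goes in short steps, Python scripts to look and compute and a tool call to move; the robot and the scene stay as the last step left them, time stands still between calls to the robot, and variables do not carry over. Pictures are saved under pics/ and viewed, at most 14 in all, crops included, and the job is handed in when it is done.

Besides the shell and the picture viewer there is one more tool, called after ">>>" as name(argument=value, ...) on one line, values as JSON. step_arm: Moves the arm, as the interface text tells. Its arguments: {"type":"object","properties":{"rows":{"type":"array","items":{"type":"array","items":{"type":"array","items":{"type":"number","minimum":-1,"maximum":1}}}},"grip_force":{"type":"number"}},"required":["rows"]}

```bash
mkdir -p pics; ls
python3 - <<'E'
from cell import arm
import cv2,numpy as np
s=arm.read_state();print(s['t'],s['ee_pos'],s['tool_rot'],s['opening'])
for n in("scene","top"):
    p,d=arm.camera(n);cv2.imwrite(f"pics/{n}0.png",p);np.save(f"{n}0.npy",d)
    c=arm.get_calibration(n);print(n,np.round(c['camera_matrix'],1).tolist(),c['k1'],np.round(c['world_to_cam'],3).tolist())
E
```

```text
pics
0.0 [0.21280921 0.58702325 0.23019693] [ 1.09257803e-03  9.84896836e-01 -1.73138699e-01 -1.41372667e-04] 0.08533648835454467
scene [[520.1, 0.0, 317.1], [0.0, 520.1, 236.5], [0.0, 0.0, 1.0]] -0.13767674531657978 [[-0.593, 0.805, 0.023, 0.29], [0.433, 0.343, -0.834, -0.195], [-0.679, -0.485, -0.552, 1.601], [0.0, 0.0, 0.0, 1.0]]
top [[488.9, 0.0, 320.3], [0.0, 488.9, 234.1], [0.0, 0.0, 1.0]] -0.00693250794918225 [[-0.014, -1.0, -0.01, 0.018], [-0.995, 0.014, -0.102, 0.551], [0.102, 0.009, -0.995, 1.114], [0.0, 0.0, 0.0, 1.0]]
```

View pics/scene0.png

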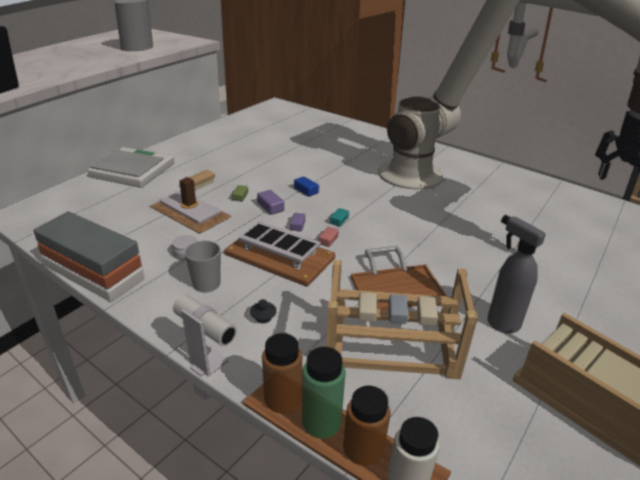

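View pics/top0.png

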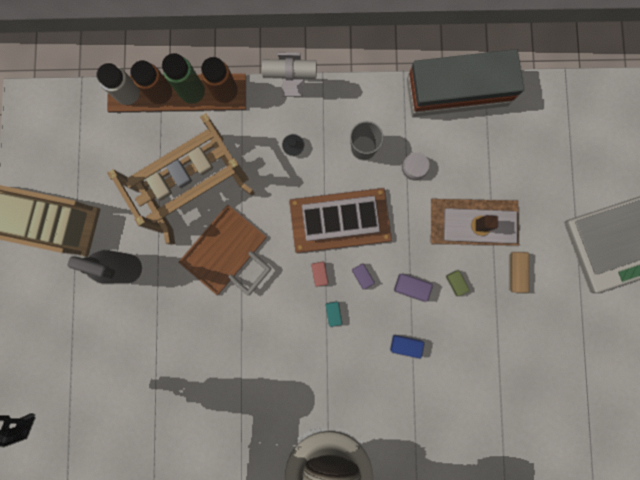

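The top view shows rose (320,274), small lavender (363,276), larger purple (413,287), olive (458,283), teal (334,314) and blue (407,346). It also shows the press (340,220), stamp and rest (475,222), tray (225,250), rack (180,175), sprayer (115,267), cup (366,140), stopper (293,145), balm (417,165) and brush (520,272).

Candidates for lavender are (363,276) small, (413,287) bigger, (407,346) blue and (334,314) turquoise, so I choose (363,276). Honey has no candidate apart from the cream bars in the rack. I'll check this in one crop.

```bash
cat > h.py <<'E'
from cell import arm
import cv2,numpy as np
from scipy.spatial.transform import Rotation as R
def rays(c,uv):
    K=c['camera_matrix'];k=c['k1']
    return cv2.undistortPoints(np.asarray(uv,np.float64).reshape(-1,1,2),K,np.array([k,0,0,0,0.])).reshape(-1,2)
def cloud(d,c):
    h,w=d.shape;u,v=np.meshgrid(np.arange(w),np.arange(h))
    n=rays(c,np.stack([u,v],-1)).reshape(h,w,2)
    P=np.concatenate([n,np.ones((h,w,1))],-1)*d[...,None]
    T=np.linalg.inv(c['world_to_cam'])
    W=P@T[:3,:3].T+T[:3,3];W[d<=0]=np.nan
    return W
def proj(c,X):
    T=c['world_to_cam'];p=np.atleast_2d(X)@T[:3,:3].T+T[:3,3]
    n=p[:,:2]/p[:,2:];r2=(n**2).sum(1,keepdims=True);n=n*(1+c['k1']*r2)
    K=c['camera_matrix'];return n*[K[0,0],K[1,1]]+[K[0,2],K[1,2]]
def rect(xy):
    (c,(a,b),t)=cv2.minAreaRect((np.asarray(xy)*1000).astype(np.float32))
    if a<b:a,b,t=b,a,t+90
    return np.round([c[0],c[1],a,b,(t+90)%180-90],1)   # mm, deg of long axis
HSV={'rose':((0,70,90),(6,255,255)),'rose2':((172,70,90),(180,255,255)),'lav':((118,45,60),(150,255,255)),'olive':((28,60,50),(48,255,255)),'honey':((17,90,100),(28,255,255)),'teal':((80,90,60),(100,255,255))}
def blobs(p,W,names=HSV,zmin=.008,amin=40):
    hsv=cv2.cvtColor(p,cv2.COLOR_BGR2HSV);out=[]
    for n in names:
        m=cv2.inRange(hsv,*map(np.array,HSV[n]))
        m[~(W[...,2]>zmin)]=0
        k,l,st,ce=cv2.connectedComponentsWithStats(m)
        for i in range(1,k):
            if st[i,4]<amin:continue
            w=W[l==i];zt=np.nanpercentile(w[:,2],80);t=w[abs(w[:,2]-zt)<.005]
            if len(t)<10:continue
            out.append((n,np.round(ce[i]).tolist(),round(zt*1000,1),rect(t[:,:2]).tolist()))
    return out
def look(name):
    s=arm.read_state();c=arm.get_calibration(name);p,d=arm.camera(name);return p,cloud(d,c),c,s
E
python3 - <<'E'
from h import *
for n in("scene","top"):
    p=cv2.imread(f"pics/{n}0.png");c=arm.get_calibration(n);W=cloud(np.load(f"{n}0.npy"),c)
    print(n);[print(b) for b in blobs(p,W) if 0.2<b[3][0]/1000<.9 and abs(b[3][1])<600]
    if n=="top":
        for u,v in[(340,220),(313,222),(368,217),(310,195),(475,208),(487,219),(440,205),(210,250),(252,240),(255,275),(180,175),(520,272),(115,267)]:print((u,v),np.round(W[v,u]*1000))
        a=cv2.resize(p[180:370,150:330],None,fx=3,fy=3);b=cv2.resize(p[180:370,290:550],None,fx=3,fy=3)
        cv2.imwrite("pics/crop1.png",b)
E
```

```text
scene
('rose', [328.0, 235.0], np.float64(23.4), [463.1, 14.5, 56.7, 33.0, 10.9])
('lav', [272.0, 201.0], np.float64(33.7), [430.9, -200.5, 78.4, 40.3, 70.6])
('lav', [297.0, 221.0], np.float64(23.7), [456.6, -85.9, 55.8, 30.5, 32.2])
('olive', [240.0, 192.0], np.float64(23.7), [437.3, -304.8, 53.9, 29.1, 25.8])
('honey', [189.0, 205.0], np.float64(20.3), [577.8, -359.8, 42.6, 25.8, -43.6])
('honey', [334.0, 305.0], np.float64(149.7), [794.6, 254.4, 20.3, 13.5, 48.6])
('honey', [472.0, 315.0], np.float64(149.4), [674.6, 448.7, 22.3, 13.9, 31.8])
('honey', [558.0, 356.0], np.float64(104.9), [634.7, 598.1, 34.1, 12.8, 73.5])
('teal', [339.0, 216.0], np.float64(23.3), [370.3, -15.5, 58.2, 31.8, 8.1])
top
('rose', [319.0, 274.0], np.float64(25.9), [459.0, 13.6, 53.8, 30.1, 9.8])
('lav', [363.0, 276.0], np.float64(26.3), [451.9, -87.6, 51.7, 29.0, 28.8])
('lav', [413.0, 287.0], np.float64(36.4), [424.9, -201.9, 76.5, 42.2, 69.7])
('olive', [458.0, 283.0], np.float64(26.1), [432.8, -306.8, 53.0, 30.3, 25.5])
('honey', [232.0, 163.0], np.float64(152.4), [693.8, 193.9, 19.3, 14.2, 30.6])
('honey', [112.0, 174.0], np.float64(152.0), [672.9, 449.4, 15.2, 13.0, 33.4])
('honey', [140.0, 220.0], np.float64(151.3), [574.8, 390.1, 19.5, 12.8, 26.9])
('honey', [477.0, 227.0], np.float64(20.6), [565.2, -361.6, 45.2, 30.1, 19.7])
('teal', [333.0, 314.0], np.float64(25.8), [366.5, -17.0, 51.2, 28.4, 8.9])
(340, 220) [580. -35.  54.]
(313, 222) [577.  26.  51.]
(368, 217) [ 587. -100.   48.]
(310, 195) [649.  34.   3.]
(475, 208) [ 610. -358.   12.]
(487, 219) [ 573. -359.   90.]
(440, 205) [ 619. -277.    6.]
(210, 250) [519. 274.   5.]
(252, 240) [542. 173.   6.]
(255, 275) [459. 168.  -3.]
(180, 175) [677. 316. 113.]
(520, 272) [ 456. -450.   30.]
(115, 267) [476. 441. 142.]
```

View pics/crop1.png

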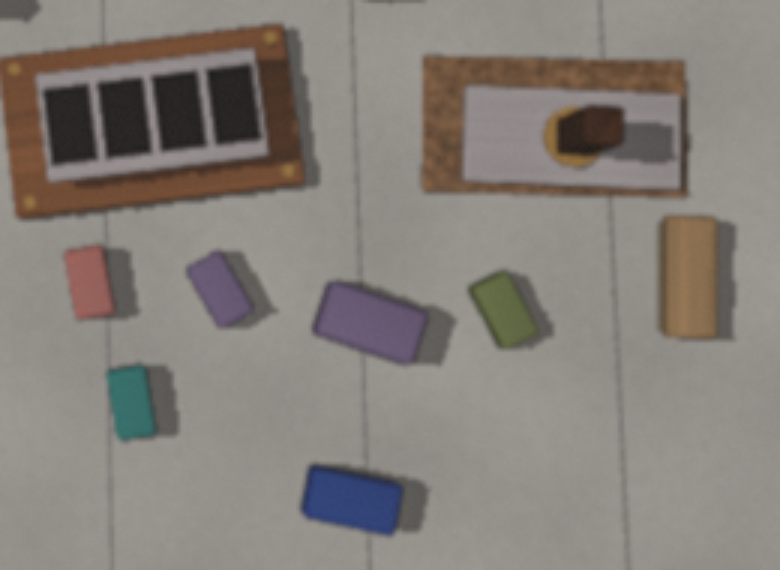

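The crop confirms the small purple bar is lavender, smaller than the purple at (370,322). Honey is absent; the yellow at the handle's foot is a ring. Rose and olive are clear. Next I'll measure the fixtures.

```bash
cat >> h.py <<'E'
def region(W,x,y,z):
    m=(W[...,0]>x[0])&(W[...,0]<x[1])&(W[...,1]>y[0])&(W[...,1]<y[1])&(W[...,2]>z[0])&(W[...,2]<z[1])
    m=m.astype(np.uint8);m=cv2.morphologyEx(m,cv2.MORPH_OPEN,np.ones((3,3),np.uint8)) if m.sum()>300 else m
    k,l,st,_=cv2.connectedComponentsWithStats(m)
    i=1+np.argmax(st[1:,4]);w=W[l==i];return round(float(np.median(w[:,2])*1000),1),len(w),rect(w[:,:2]).tolist()
E
python3 - <<'E'
from h import *
for n in("scene","top"):
    p=cv2.imread(f"pics/{n}0.png");c=arm.get_calibration(n);W=cloud(np.load(f"{n}0.npy"),c)
    print(n)
    print('platen',region(W,(.49,.68),(-.18,.09),(.043,.062)))
    print('pbase',region(W,(.49,.68),(-.2,.1),(.011,.062)))
    print('stamp',region(W,(.5,.66),(-.5,-.22),(.0095,.03)))
    print('handle',region(W,(.5,.66),(-.5,-.22),(.07,.11)))
    print('rest',region(W,(.5,.68),(-.5,-.22),(.003 if n=='scene' else .004,.03)))
    print('racktop',region(W,(.5,.9),(.1,.5),(.138,.165)))
    hs=cv2.cvtColor(p,cv2.COLOR_BGR2HSV);wood=(hs[...,0]<20)&(hs[...,1]>90)
    W2=W.copy();W2[~wood]=np.nan
    print('tray',region(W2,(.38,.66),(.1,.42),(-.01,.025)))
    print('thandle',region(W,(.38,.5),(.08,.3),(.016,.04)))
    W3=W[(W[...,0]>.5)&(W[...,0]<.9)&(W[...,1]>.1)&(W[...,1]<.5)&(abs(W[...,2]-.151)<.008)]
    print('rack posts rect',rect(W3[:,:2]))
    for a in(.105,):
        l=(W[...,0]>.5)&(W[...,0]<.9)&(W[...,1]>.1)&(W[...,1]<.5)&(abs(W[...,2]-.146)<.014)
        k,L,st,ce=cv2.connectedComponentsWithStats(l.astype(np.uint8))
        for i in range(1,k):
            if st[i,4]>8:print('post',st[i,4],rect(W[L==i][:,:2]).tolist(),ce[i].round())
    if n=="scene":cv2.imwrite("pics/crop2.png",cv2.resize(p[220:400,300:500],None,fx=3,fy=3))
E
```

```text
scene
platen (49.1, 1638, [588.5, -36.2, 172.5, 89.8, -82.9])
pbase (21.0, 3628, [590.0, -35.6, 232.1, 131.6, -82.7])
stamp (14.9, 816, [571.0, -367.7, 172.3, 78.7, 86.9])
handle (83.9, 141, [570.9, -366.9, 36.4, 32.9, 83.7])
rest (13.6, 1251, [584.5, -361.5, 204.9, 103.3, 88.8])
racktop (148.5, 461, [626.5, 419.5, 137.7, 17.6, 31.4])
tray (3.9, 1932, [518.9, 236.6, 183.1, 113.5, -43.5])
thandle (28.2, 294, [462.9, 171.9, 89.2, 56.2, -48.2])
rack posts rect [698.3 395.2 395.1 261.3 -54.5]
post 415 [744.8, 223.6, 138.9, 16.0, 31.3] [335. 288.]
post 369 [508.3, 472.1, 54.4, 16.4, -89.9] [517. 272.]
post 539 [626.2, 419.9, 137.7, 18.0, 31.1] [467. 298.]
post 166 [891.8, 238.7, 45.0, 15.8, 89.8] [289. 338.]
post 133 [892.2, 317.6, 43.2, 15.2, -89.6] [331. 352.]
post 28 [893.0, 341.5, 16.4, 5.8, 28.0] [343. 370.]
top
platen (50.5, 2669, [585.1, -36.6, 170.0, 84.9, -84.0])
pbase (46.3, 5250, [585.2, -36.8, 230.3, 130.6, -83.9])
stamp (15.7, 1967, [567.2, -368.4, 169.9, 76.6, 86.6])
handle (89.5, 218, [567.1, -368.7, 31.5, 30.9, 84.4])
rest (15.0, 2365, [577.6, -364.5, 196.7, 109.1, 88.3])
racktop (150.0, 438, [622.5, 419.7, 135.2, 16.9, 31.4])
tray (6.0, 3785, [521.7, 244.3, 178.4, 126.4, -40.4])
thandle (31.0, 352, [460.3, 173.2, 83.3, 60.1, -41.4])
rack posts rect [683.4 321.  478.  242.1 -26.8]
post 248 [887.3, 318.3, 59.5, 25.1, -89.9] [178.  77.]
post 157 [891.1, 238.7, 48.8, 17.4, -89.8] [213.  75.]
post 9 [890.6, 392.6, 9.1, 8.7, 53.5] [144.  78.]
post 363 [743.0, 223.8, 136.5, 15.9, 31.4] [219. 142.]
post 473 [622.9, 419.7, 136.1, 17.5, 31.6] [127. 198.]
post 84 [505.8, 469.3, 44.0, 10.0, 88.7] [102. 253.]
```

View pics/crop2.png

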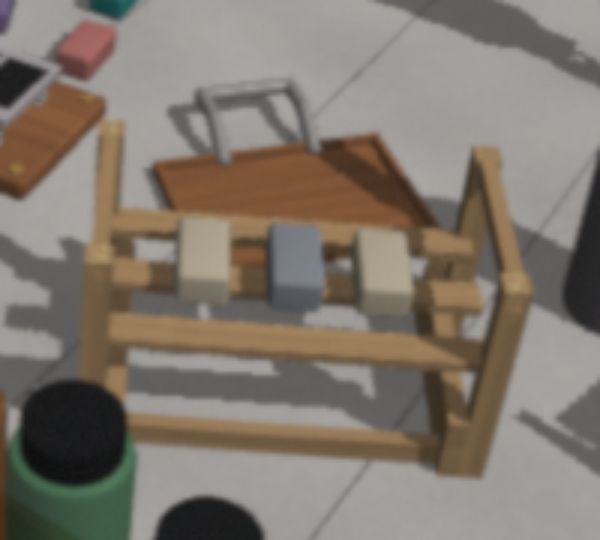

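The scene crop shows the tray behind the rack at (300,190) with its handle bar at (245,90). The rack's side beams and stop bar are visible, and the three bars inside it are part of the rack. Now the first plan.

```bash
cat >> h.py <<'E'
def down(yaw):  # tool pointing down, tool x at yaw deg
    return R.from_euler('z',yaw,degrees=True)*R.from_quat([1,0,0,0])
def pose(s):
    q=s['tool_rot'];return np.array(s['ee_pos'])*1000,R.from_quat([q[1],q[2],q[3],q[0]])
def yawof(r):
    x=r.as_matrix()[:,0];return np.degrees(np.arctan2(x[1],x[0]))
def plan(*wps,start=None):
    p,r=start or pose(arm.read_state())
    print('at',p.round(1),'yaw',yawof(r).round(1),'tilt',np.degrees(np.arccos(-r.as_matrix()[2,2])).round(2))
    for w in wps:
        tp=np.array(w[:3],float);tr=down(w[3])
        n=int(max(1,np.ceil((abs(r.inv().apply(tp-p))/100-1e-3).max())))
        for k in range(n,0,-1):
            sh=np.clip((r.inv().apply((tp-p)/k)/100).round(2),-1,1);rv=((r.inv()*tr).as_rotvec()/np.pi/k).round(3)
            rows=max(np.ceil(np.linalg.norm(sh)*100/41),np.ceil(np.linalg.norm(rv)*180/7.1))+1
            print(w,sh.tolist(),rv.tolist(),'rows',int(rows))
            p=p+r.apply(sh*100);r=r*R.from_rotvec(rv*np.pi)
E
python3 -c "
from h import *
plan((461,14,100,10.3),(461,14,2,10.3))"
```

```text
at [212.8 587.1 230.4] yaw -19.9 tilt 0.11
(461, 14, 100, 10.3) [0.86, 0.91, 0.26] [0.0, 0.0, -0.034] rows 5
(461, 14, 100, 10.3) [0.76, 0.99, 0.26] [0.0, 0.0, -0.033] rows 5
(461, 14, 100, 10.3) [0.65, 1.0, 0.26] [0.0, 0.0, -0.034] rows 4
(461, 14, 100, 10.3) [0.52, 1.0, 0.27] [0.0, 0.0, -0.033] rows 4
(461, 14, 100, 10.3) [0.39, 1.0, 0.26] [0.001, 0.0, -0.034] rows 4
(461, 14, 2, 10.3) [-0.04, 0.37, 0.98] [-0.0, 0.0, 0.0] rows 4
```

>>> step_arm(rows=[[[1, 0.86, 0.91, 0.26, 0, 0, -0.034], [1, 0.86, 0.91, 0.26, 0, 0, -0.034], [1, 0.86, 0.91, 0.26, 0, 0, -0.034], [1, 0.86, 0.91, 0.26, 0, 0, -0.034]]], grip_force=40)

```text
t: 0.43
ee_pos: [0.2632, 0.4653, 0.2029]
tool_rot: [0.004, 0.992, -0.122, -0.001]
contact_force: [-0.7, 0.3, 0.5]
opening: 0.0854
gripper_force: 0.0
```

>>> step_arm(rows=[[[1, 0.76, 0.99, 0.26, 0, 0, -0.033], [1, 0.76, 0.99, 0.26, 0, 0, -0.033], [1, 0.76, 0.99, 0.26, 0, 0, -0.033], [1, 0.76, 0.99, 0.26, 0, 0, -0.033]]])

```text
t: 0.77
ee_pos: [0.3127, 0.3516, 0.1772]
tool_rot: [0.003, 0.997, -0.071, -0.002]
contact_force: [-0.6, 0.1, -0.5]
opening: 0.0855
gripper_force: 0.0
```

>>> step_arm(rows=[[[1, 0.65, 1, 0.26, 0, 0, -0.034], [1, 0.65, 1, 0.26, 0, 0, -0.034], [1, 0.65, 1, 0.26, 0, 0, -0.034], [1, 0.65, 1, 0.26, 0, 0, -0.034]]])

```text
t: 1.1
ee_pos: [0.3631, 0.2444, 0.1512]
tool_rot: [0.002, 1.0, -0.019, -0.002]
contact_force: [-0.9, -0.8, 0.0]
opening: 0.0855
gripper_force: 0.0
```

>>> step_arm(rows=[[[1, 0.52, 1, 0.27, 0, 0, -0.033], [1, 0.52, 1, 0.27, 0, 0, -0.033], [1, 0.52, 1, 0.27, 0, 0, -0.033], [1, 0.52, 1, 0.27, 0, 0, -0.033]]])

```text
t: 1.43
ee_pos: [0.4123, 0.1444, 0.1245]
tool_rot: [0.001, 0.999, 0.033, -0.002]
contact_force: [0.3, 0.5, 0.5]
opening: 0.0853
gripper_force: 0.0
```

>>> step_arm(rows=[[[1, 0.39, 1, 0.16, 0, 0, -0.034], [1, 0.39, 1, 0.16, 0, 0, -0.034], [1, 0.39, 1, 0.16, 0, 0, -0.034], [1, 0.39, 1, 0.16, 0, 0, -0.034], [1, 0.39, 1, 0.16, 0, 0, -0.034]]])

```text
t: 1.85
ee_pos: [0.459, 0.0512, 0.1099]
tool_rot: [0.0, 0.996, 0.088, -0.001]
contact_force: [-0.3, 0.1, 0.3]
opening: 0.0851
gripper_force: 0.0
```

Run:
```python
from h import *
p,W,c,s=look("wrist");cv2.imwrite("pics/w1.png",p)
print(s['t'],s['contact_force'].round(1) if hasattr(s['contact_force'],'round') else s['contact_force'])
for b in blobs(p,W,amin=200):print(b)
plan((461,14,2,10.3))
```

```text
1.85 [-0.3  0.1  0.3]
('rose', [378.0, 249.0], np.float64(25.6), [460.3, 14.0, 54.4, 32.3, 9.9])
('lav', [513.0, 280.0], np.float64(25.5), [453.0, -86.5, 55.0, 31.2, 28.9])
('lav', [619.0, 332.0], np.float64(35.6), [423.0, -176.7, 65.4, 33.8, 26.1])
('honey', [329.0, 146.0], np.float64(21.8), [522.4, 59.2, 9.9, 9.9, -79.8])
('teal', [390.0, 366.0], np.float64(25.4), [367.4, -16.9, 56.0, 31.7, 9.0])
at [458.9  52.  110.1] yaw 10.2 tilt 0.02
(461, 14, 2, 10.3) [-0.02, 0.19, 0.54] [0.0, 0.0, -0.0] rows 3
(461, 14, 2, 10.3) [-0.03, 0.19, 0.54] [0.0, 0.0, -0.0] rows 3
```

>>> step_arm(rows=[[[1, -0.05, 0.38, 0.1, 0, 0, 0], [1, -0.05, 0.38, 0.1, 0, 0, 0], [1, -0.05, 0.38, 0.1, 0, 0, 0]]])

```text
t: 2.15
ee_pos: [0.4601, 0.0138, 0.1001]
tool_rot: [0.0, 0.996, 0.09, -0.0]
contact_force: [-1.2, 1.0, -0.4]
opening: 0.0853
gripper_force: 0.0
```

>>> step_arm(rows=[[[1, 0, 0, 0.35, 0, 0, 0], [1, 0, 0, 0.7, 0, 0, 0], [1, 0, 0, 0.98, 0, 0, 0], [1, 0, 0, 0.98, 0, 0, 0], [-1, 0, 0, 0.98, 0, 0, 0], [-1, 0, 0, 0.98, 0, 0, 0], [-1, 0, 0, 0.98, 0, 0, 0], [-1, 0, 0, 0.98, 0, 0, 0], [-1, 0, 0, 0.98, 0, 0, 0], [-1, 0, 0, 0.98, 0, 0, 0]]])

```text
t: 2.98
ee_pos: [0.462, 0.0144, 0.0041]
tool_rot: [-0.001, 0.996, 0.09, 0.002]
contact_force: [-1.0, 2.0, 5.9]
opening: 0.0311
gripper_force: 40.8
```

>>> step_arm(rows=[[[-1, 0, 0, 0, 0, 0, 0], [-1, 0, 0, -0.3, 0, 0, 0], [-1, 0, 0, -0.6, 0, 0, 0], [-1, 0, 0, -1, 0, 0, 0], [-1, 0, 0, -1, 0, 0, 0]]])

```text
t: 3.4
ee_pos: [0.4657, 0.0151, 0.11]
tool_rot: [-0.001, 0.996, 0.091, 0.008]
contact_force: [2.1, 0.2, 0.3]
opening: 0.0312
gripper_force: 40.1
```

Run:
```python
from h import *
s=arm.read_state();print(s['opening'],s['gripper_force'],s['contact_force'])
plan((580.2,23.1,100,6.5),(580.2,23.1,53,6.5))
```

```text
0.031240078091596676 40.050732493400574 [2.09930709 0.23415438 0.25787138]
at [465.7  15.1 110. ] yaw 10.4 tilt 0.95
(580.2, 23.1, 100, 6.5) [0.57, 0.06, 0.06] [-0.0, -0.003, 0.011] rows 3
(580.2, 23.1, 100, 6.5) [0.57, 0.05, 0.05] [-0.001, -0.002, 0.011] rows 3
(580.2, 23.1, 53, 6.5) [0.0, -0.0, 0.47] [0.0, -0.0, -0.0] rows 3
```

>>> step_arm(rows=[[[-1, 0.57, 0.06, 0.06, 0, -0.003, 0.011], [-1, 0.57, 0.06, 0.06, 0, -0.003, 0.011], [-1, 0.57, 0.06, 0.06, 0, -0.003, 0.011]]])

```text
t: 3.65
ee_pos: [0.5217, 0.0186, 0.0973]
tool_rot: [0.0, 0.997, 0.073, -0.002]
contact_force: [-0.4, 0.4, 0.1]
opening: 0.0312
gripper_force: 40.0
```

>>> step_arm(rows=[[[-1, 0.57, 0.05, 0.05, 0, -0.002, 0.011], [-1, 0.57, 0.05, 0.05, 0, -0.002, 0.011], [-1, 0.57, 0.05, 0.05, 0, -0.002, 0.011], [-1, 0.57, 0.05, 0.05, 0, -0.002, 0.011], [-1, 0.57, 0.05, 0.05, 0, -0.002, 0.011]]])

```text
t: 4.07
ee_pos: [0.5738, 0.0212, 0.0909]
tool_rot: [0.001, 0.998, 0.055, -0.008]
contact_force: [0.6, -0.9, -0.4]
opening: 0.0313
gripper_force: 40.0
```

Run:
```python
from h import *
p,W,c,s=look("wrist");cv2.imwrite("pics/w2.png",p)
print(s['opening'],s['gripper_force'],s['contact_force'])
for b in blobs(p,W,amin=200):print(b)
plan((580.2,23.1,55.5,6.5))
# platen: bright/pads region
print('platen',region(W,(.49,.68),(-.18,.09),(.043,.062)),'base',region(W,(.49,.68),(-.2,.1),(.011,.062)))
```

```text
0.031284582354668945 40.01355171203613 [ 0.58281788 -0.85707258 -0.40862098]
('rose', [324.0, 328.0], np.float64(112.3), [572.3, 21.1, 55.4, 31.6, 6.0])
('lav', [592.0, 436.0], np.float64(35.2), [443.0, -210.6, 79.6, 20.0, 56.8])
('honey', [26.0, 20.0], np.float64(41.3), [687.1, 188.4, 15.7, 1.9, -58.2])
('honey', [20.0, 75.0], np.float64(46.7), [661.3, 181.3, 28.7, 11.1, 54.9])
('honey', [247.0, 156.0], np.float64(21.5), [627.8, 70.6, 10.2, 10.1, -3.9])
('honey', [597.0, 160.0], np.float64(21.9), [649.7, -133.0, 13.6, 9.8, -88.3])
at [573.8  21.2  91.1] yaw 6.3 tilt 0.93
(580.2, 23.1, 55.5, 6.5) [0.07, -0.01, 0.35] [0.0, 0.005, -0.001] rows 2
platen (51.4, 37873, [586.4, -36.4, 170.3, 84.7, -84.1]) base (50.7, 62904, [586.3, -36.1, 229.9, 130.3, -83.8])
```

View pics/w2.png

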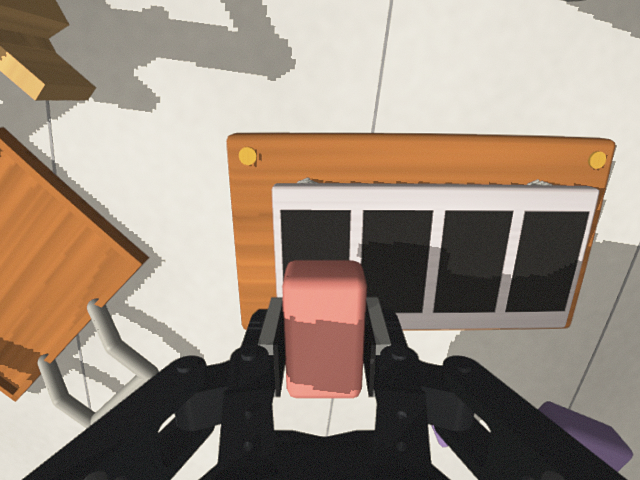

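The rose is held squarely at (324,328) above the first pad. The platen and base are fully visible.

>>> step_arm(rows=[[[-1, 0.07, -0.01, 0.1, 0, 0.005, -0.001], [-1, 0.07, -0.01, 0.2, 0, 0.005, -0.001], [-1, 0.07, -0.01, 0.28, 0, 0.005, -0.001], [-1, 0.07, -0.01, 0.32, 0, 0.005, -0.001], [-1, 0.07, -0.01, 0.35, 0, 0.005, -0.001], [-1, 0.07, -0.01, 0.35, 0, 0.005, -0.001], [-1, 0.07, -0.01, 0.35, 0, 0.005, -0.001]]])

```text
t: 4.7
ee_pos: [0.5812, 0.023, 0.0557]
tool_rot: [0.0, 0.998, 0.057, -0.0]
contact_force: [0.8, -0.4, 0.5]
opening: 0.0314
gripper_force: 40.0
```

Run:
```python
from h import *
plan((579.9,23.1,55.5,6.1))
```

```text
at [581.2  23.   55.7] yaw 6.5 tilt 0.04
(579.9, 23.1, 55.5, 6.1) [-0.01, -0.0, 0.0] [0.0, 0.0, 0.002] rows 2
```

>>> step_arm(rows=[[[-1, 0, 0, 0.01, 0, 0, 0], [0.1, 0, 0, 0.01, 0, 0, 0], [0.1, 0, 0, 0.01, 0, 0, 0], [0.1, 0, 0, 0.01, 0, 0, 0], [0.1, 0, 0, 0.01, 0, 0, 0], [0.1, 0, 0, -0.25, 0, 0, 0], [0.1, 0, 0, -0.6, 0, 0, 0], [0.1, 0, 0, -0.6, 0, 0, 0], [0.1, 0, 0, -0.6, 0, 0, 0]]])

```text
t: 5.45
ee_pos: [0.5828, 0.0235, 0.1182]
tool_rot: [-0.0, 0.998, 0.057, 0.003]
contact_force: [0.5, 0.0, -0.4]
opening: 0.0466
gripper_force: 0.0
```

Run:
```python
from h import *
p,W,c,s=look("wrist")
for b in blobs(p,W,amin=200,names=['rose','lav']):print(b)
plan((453.6,-86.6,100,29.3),(453.6,-86.6,4.5,29.3))
```

```text
('rose', [324.0, 270.0], np.float64(75.2), [579.8, 23.4, 55.0, 32.0, 5.9])
('lav', [583.0, 426.0], np.float64(34.6), [441.4, -220.2, 54.8, 12.6, 56.2])
at [581.4  23.3 116.5] yaw 6.5 tilt 0.11
(453.6, -86.6, 100, 29.3) [-0.7, 0.47, 0.08] [0.0, -0.0, -0.063] rows 4
(453.6, -86.6, 100, 29.3) [-0.78, 0.33, 0.08] [0.0, -0.001, -0.064] rows 4
(453.6, -86.6, 4.5, 29.3) [0.01, 0.0, 0.96] [0.0, 0.0, 0.0] rows 4
```

>>> step_arm(rows=[[[1, -0.7, 0.47, 0.08, 0, 0, -0.063], [1, -0.7, 0.47, 0.08, 0, 0, -0.063], [1, -0.7, 0.47, 0.08, 0, 0, -0.063], [1, -0.7, 0.47, 0.08, 0, 0, -0.063]]])

```text
t: 5.83
ee_pos: [0.5141, -0.033, 0.1064]
tool_rot: [0.0, 0.988, 0.154, -0.002]
contact_force: [-0.1, 0.4, 0.2]
opening: 0.0854
gripper_force: 0.0
```

>>> step_arm(rows=[[[1, -0.78, 0.33, 0.08, 0, 0, -0.064], [1, -0.78, 0.33, 0.08, 0, 0, -0.064], [1, -0.78, 0.33, 0.08, 0, 0, -0.064], [1, -0.78, 0.33, 0.08, 0, 0, -0.064]]])

```text
t: 6.17
ee_pos: [0.4517, -0.0877, 0.0992]
tool_rot: [0.0, 0.968, 0.253, -0.001]
contact_force: [1.2, -0.1, 0.3]
opening: 0.0856
gripper_force: 0.0
```

>>> step_arm(rows=[[[1, 0, 0, 0.35, 0, 0, 0], [1, 0, 0, 0.7, 0, 0, 0], [1, 0, 0, 0.95, 0, 0, 0], [1, 0, 0, 0.95, 0, 0, 0], [-1, 0, 0, 0.95, 0, 0, 0], [-1, 0, 0, 0.95, 0, 0, 0], [-1, 0, 0, 0.95, 0, 0, 0], [-1, 0, 0, 0.95, 0, 0, 0], [-1, 0, 0, 0.95, 0, 0, 0], [-1, 0, 0, 0.95, 0, 0, 0]]])

```text
t: 7.0
ee_pos: [0.4544, -0.0867, 0.0063]
tool_rot: [0.001, 0.967, 0.254, 0.002]
contact_force: [-0.8, 1.6, 6.4]
opening: 0.0312
gripper_force: 41.1
```

>>> step_arm(rows=[[[-1, 0, 0, 0, 0, 0, 0], [-1, 0, 0, -0.3, 0, 0, 0], [-1, 0, 0, -0.6, 0, 0, 0], [-1, 0, 0, -1, 0, 0, 0], [-1, 0, 0, -1, 0, 0, 0], [-1, 0, 0, -1, 0, 0, 0], [-1, 0, 0, -1, 0, 0, 0]]])

```text
t: 7.58
ee_pos: [0.4524, -0.0869, 0.1049]
tool_rot: [0.0, 0.967, 0.253, 0.0]
contact_force: [0.0, 0.2, -0.3]
opening: 0.0309
gripper_force: 40.3
```

Run:
```python
from h import *
p,W,c,s=look("wrist")
print(s['opening'],s['gripper_force'],s['contact_force'])
for b in blobs(p,W,amin=200,names=['rose','lav']):print(b)
plan((586.4,-36.4,100,6.1),(586.4,-36.4,56,6.1))
```

```text
0.03094984599576726 40.312761068344116 [ 0.03959656  0.15597091 -0.25306521]
('lav', [324.0, 324.0], np.float64(124.1), [451.0, -87.1, 55.3, 31.9, 28.8])
('lav', [440.0, 333.0], np.float64(35.8), [429.8, -202.5, 77.3, 37.1, 70.2])
at [451.9 -87.  104.1] yaw 29.4 tilt 0.08
(586.4, -36.4, 100, 6.1) [0.71, 0.11, 0.02] [-0.0, 0.0, 0.065] rows 3
(586.4, -36.4, 100, 6.1) [0.72, -0.04, 0.02] [0.0, 0.0, 0.064] rows 3
(586.4, -36.4, 56, 6.1) [-0.0, 0.0, 0.44] [0.0, 0.0, 0.0] rows 3
```

>>> step_arm(rows=[[[-1, 0.71, 0.11, 0.02, 0, 0, 0.065], [-1, 0.71, 0.11, 0.02, 0, 0, 0.065], [-1, 0.71, 0.11, 0.02, 0, 0, 0.065], [-1, 0.71, 0.11, 0.02, 0, 0, 0.065]]])

```text
t: 7.97
ee_pos: [0.5202, -0.0613, 0.1006]
tool_rot: [0.0, 0.988, 0.154, -0.002]
contact_force: [-0.8, -0.3, -1.5]
opening: 0.0311
gripper_force: 40.3
```

>>> step_arm(rows=[[[-1, 0.72, -0.04, 0.02, 0, 0, 0.064], [-1, 0.72, -0.04, 0.02, 0, 0, 0.064], [-1, 0.72, -0.04, 0.02, 0, 0, 0.064], [-1, 0.72, -0.04, 0.02, 0, 0, 0.064], [-1, 0.72, -0.04, 0.02, 0, 0, 0.064], [-1, 0.72, -0.04, 0.02, 0, 0, 0.064]]])

```text
t: 8.47
ee_pos: [0.5858, -0.0365, 0.1]
tool_rot: [0.0, 0.999, 0.054, -0.001]
contact_force: [-0.2, 0.6, 0.1]
opening: 0.0312
gripper_force: 40.3
```

>>> step_arm(rows=[[[-1, 0, 0, 0.15, 0, 0, 0], [-1, 0, 0, 0.3, 0, 0, 0], [-1, 0, 0, 0.4, 0, 0, 0], [-1, 0, 0, 0.44, 0, 0, 0], [-1, 0, 0, 0.44, 0, 0, 0], [-1, 0, 0, 0.44, 0, 0, 0]]])

```text
t: 8.97
ee_pos: [0.5877, -0.0361, 0.0572]
tool_rot: [0.0, 0.999, 0.054, 0.0]
contact_force: [0.8, -0.4, -1.2]
opening: 0.0309
gripper_force: 40.3
```

Run:
```python
from h import *
p,W,c,s=look("wrist")
print(s['opening'],s['gripper_force'],s['contact_force'])
for b in blobs(p,W,amin=200,names=['rose','lav']):print(b)
plan((586.4,-36.4,56.5,6.1))
```

```text
0.030886614853439787 40.298391580581665 [ 0.77588012 -0.39240082 -1.2215082 ]
('rose', [178.0, 310.0], np.float64(75.0), [583.4, 22.8, 48.8, 31.8, 6.2])
('lav', [324.0, 324.0], np.float64(76.3), [586.2, -36.1, 56.3, 32.0, 6.1])
at [588.1 -36.   57.4] yaw 6.2 tilt 0.11
(586.4, -36.4, 56.5, 6.1) [-0.02, 0.0, 0.01] [0.0, -0.001, 0.0] rows 2
```

>>> step_arm(rows=[[[-1, 0, 0, 0.01, 0, 0, 0], [0.1, 0, 0, 0.01, 0, 0, 0], [0.1, 0, 0, 0.01, 0, 0, 0], [0.1, 0, 0, 0.01, 0, 0, 0], [0.1, 0, 0, 0.01, 0, 0, 0], [0.1, 0, 0, -0.25, 0, 0, 0], [0.1, 0, 0, -0.6, 0, 0, 0], [0.1, 0, 0, -0.6, 0, 0, 0], [0.1, 0, 0, -0.6, 0, 0, 0]]])

```text
t: 9.77
ee_pos: [0.5892, -0.0357, 0.1192]
tool_rot: [-0.0, 0.999, 0.054, 0.003]
contact_force: [-0.9, 0.8, 0.1]
opening: 0.047
gripper_force: 0.0
```

Run:
```python
from h import *
p,W,c,s=look("wrist")
for b in blobs(p,W,amin=200,names=['rose','lav']):print(b)
plan((434.5,-280,105,25.6))
```

```text
('rose', [220.0, 268.0], np.float64(75.1), [580.0, 22.3, 55.1, 31.7, 6.8])
('lav', [324.0, 268.0], np.float64(75.6), [586.8, -35.7, 55.2, 32.0, 6.2])
('lav', [459.0, 444.0], np.float64(35.5), [418.4, -172.0, 37.9, 16.1, 40.3])
at [587.8 -35.8 117.5] yaw 6.2 tilt 0.11
(434.5, -280, 105, 25.6) [-0.6, 0.75, 0.04] [0.0, -0.0, -0.036] rows 4
(434.5, -280, 105, 25.6) [-0.67, 0.69, 0.04] [0.0, -0.0, -0.036] rows 4
(434.5, -280, 105, 25.6) [-0.75, 0.6, 0.04] [0.0, -0.001, -0.036] rows 4
```

>>> step_arm(rows=[[[1, -0.6, 0.75, 0.04, 0, 0, -0.036], [1, -0.6, 0.75, 0.04, 0, 0, -0.036], [1, -0.6, 0.75, 0.04, 0, 0, -0.036]]])

```text
t: 10.07
ee_pos: [0.5314, -0.1194, 0.1107]
tool_rot: [-0.0, 0.994, 0.109, -0.003]
contact_force: [-1.3, 0.5, 0.6]
opening: 0.0807
gripper_force: 0.0
```

>>> step_arm(rows=[[[1, -0.67, 0.69, 0.04, 0, 0, -0.036], [1, -0.67, 0.69, 0.04, 0, 0, -0.036], [1, -0.67, 0.69, 0.04, 0, 0, -0.036]]])

```text
t: 10.32
ee_pos: [0.4815, -0.2014, 0.1071]
tool_rot: [-0.001, 0.986, 0.164, -0.002]
contact_force: [0.2, 0.3, 0.5]
opening: 0.0853
gripper_force: 0.0
```

>>> step_arm(rows=[[[1, -0.75, 0.6, 0.04, 0, 0, -0.036], [1, -0.75, 0.6, 0.04, 0, 0, -0.036], [1, -0.75, 0.6, 0.04, 0, 0, -0.036], [1, -0.75, 0.6, 0.04, 0, 0, -0.036], [1, -0.75, 0.6, 0.04, 0, 0, -0.036], [1, -0.75, 0.6, 0.04, 0, 0, -0.036]]])

```text
t: 10.82
ee_pos: [0.4348, -0.2798, 0.1044]
tool_rot: [0.0, 0.975, 0.222, -0.0]
contact_force: [0.2, -0.2, 0.5]
opening: 0.0852
gripper_force: 0.0
```

Run:
```python
from h import *
p,W,c,s=look("wrist")
b=[b for b in blobs(p,W,amin=200,names=['olive'])];print(b)
print('stamp',region(W,(.48,.68),(-.5,-.22),(.0095,.02)))
x,y,_,_,a=b[0][3]
plan((x,y,95,a),(x,y,4.5,a))
```

```text
[('olive', [361.0, 262.0], np.float64(25.7), [434.1, -307.9, 55.1, 31.7, 26.1])]
stamp (16.4, 22657, [567.6, -369.0, 171.1, 76.3, 86.5])
at [ 435.1 -279.6  104.5] yaw 25.7 tilt 0.03
(434.1, -307.9, 95, 26.1) [-0.13, 0.25, 0.1] [0.0, 0.0, -0.002] rows 2
(434.1, -307.9, 4.5, 26.1) [-0.0, 0.0, 0.9] [0.0, 0.0, -0.0] rows 4
```

>>> step_arm(rows=[[[1, -0.13, 0.25, 0.1, 0, 0, -0.002], [1, -0.13, 0.25, 0.1, 0, 0, -0.002], [1, -0.13, 0.25, 0.1, 0, 0, -0.002]]])

```text
t: 11.12
ee_pos: [0.434, -0.308, 0.0942]
tool_rot: [-0.0, 0.974, 0.225, -0.001]
contact_force: [-0.5, 0.1, 0.2]
opening: 0.0851
gripper_force: 0.0
```

>>> step_arm(rows=[[[1, 0, 0, 0.35, 0, 0, 0], [1, 0, 0, 0.7, 0, 0, 0], [1, 0, 0, 0.9, 0, 0, 0], [1, 0, 0, 0.9, 0, 0, 0], [-1, 0, 0, 0.9, 0, 0, 0], [-1, 0, 0, 0.9, 0, 0, 0], [-1, 0, 0, 0.9, 0, 0, 0], [-1, 0, 0, 0.9, 0, 0, 0], [-1, 0, 0, 0.9, 0, 0, 0], [-1, 0, 0, 0.9, 0, 0, 0]]])

```text
t: 11.95
ee_pos: [0.4349, -0.3088, 0.0065]
tool_rot: [0.001, 0.974, 0.225, 0.001]
contact_force: [0.3, 1.9, 6.6]
opening: 0.031
gripper_force: 41.7
```

>>> step_arm(rows=[[[-1, 0, 0, 0, 0, 0, 0], [-1, 0, 0, -0.3, 0, 0, 0], [-1, 0, 0, -0.6, 0, 0, 0], [-1, 0, 0, -1, 0, 0, 0], [-1, 0, 0, -1, 0, 0, 0], [-1, 0, 0, -1, 0, 0, 0], [-1, 0, 0, -1, 0, 0, 0]]])

```text
t: 12.53
ee_pos: [0.4331, -0.3081, 0.105]
tool_rot: [0.0, 0.974, 0.224, 0.0]
contact_force: [-0.4, 0.2, -0.6]
opening: 0.0314
gripper_force: 40.9
```

Run:
```python
from h import *
p,W,c,s=look("wrist")
print(s['opening'],s['gripper_force'],s['contact_force'])
for b in blobs(p,W,amin=200,names=['olive']):print(b)
plan((592.8,-96.1,105,6.1),(592.8,-96.1,58,6.1))
```

```text
0.031357111374498085 40.923564434051514 [-0.4098254   0.20160853 -0.63936304]
('olive', [324.0, 322.0], np.float64(123.9), [432.8, -308.0, 55.4, 31.9, 26.2])
at [ 432.6 -308.   104.1] yaw 25.9 tilt 0.09
(592.8, -96.1, 105, 6.1) [0.79, -0.4, -0.0] [-0.0, 0.0, 0.037] rows 4
(592.8, -96.1, 105, 6.1) [0.74, -0.49, -0.01] [-0.0, 0.0, 0.037] rows 4
(592.8, -96.1, 105, 6.1) [0.67, -0.57, -0.0] [-0.0, 0.0, 0.036] rows 4
(592.8, -96.1, 58, 6.1) [0.0, -0.0, 0.47] [-0.0, 0.0, 0.0] rows 3
```

>>> step_arm(rows=[[[-1, 0.79, -0.4, -0.01, 0, 0, 0.037], [-1, 0.79, -0.4, -0.01, 0, 0, 0.037], [-1, 0.79, -0.4, -0.01, 0, 0, 0.037]]])

```text
t: 12.83
ee_pos: [0.4894, -0.235, 0.1046]
tool_rot: [0.0, 0.986, 0.169, -0.0]
contact_force: [0.2, -0.6, -0.9]
opening: 0.0312
gripper_force: 40.9
```

>>> step_arm(rows=[[[-1, 0.74, -0.49, 0, 0, 0, 0.037], [-1, 0.74, -0.49, 0, 0, 0, 0.037], [-1, 0.74, -0.49, 0, 0, 0, 0.037]]])

```text
t: 13.08
ee_pos: [0.5437, -0.1635, 0.1044]
tool_rot: [0.0, 0.994, 0.113, -0.0]
contact_force: [-0.7, -0.1, -0.4]
opening: 0.0313
gripper_force: 40.9
```

>>> step_arm(rows=[[[-1, 0.67, -0.57, 0, 0, 0, 0.036], [-1, 0.67, -0.57, 0, 0, 0, 0.036], [-1, 0.67, -0.57, 0, 0, 0, 0.036], [-1, 0.67, -0.57, 0, 0, 0, 0.036], [-1, 0.67, -0.57, 0, 0, 0, 0.036], [-1, 0.67, -0.57, 0, 0, 0, 0.036]]])

```text
t: 13.58
ee_pos: [0.5922, -0.0977, 0.1047]
tool_rot: [0.0, 0.999, 0.053, -0.001]
contact_force: [0.3, -0.1, -0.2]
opening: 0.0312
gripper_force: 40.9
```

>>> step_arm(rows=[[[-1, 0, 0, 0.15, 0, 0, 0], [-1, 0, 0, 0.3, 0, 0, 0], [-1, 0, 0, 0.42, 0, 0, 0], [-1, 0, 0, 0.47, 0, 0, 0], [-1, 0, 0, 0.47, 0, 0, 0], [-1, 0, 0, 0.47, 0, 0, 0]]])

```text
t: 14.08
ee_pos: [0.5934, -0.0977, 0.059]
tool_rot: [0.0, 0.999, 0.053, -0.0]
contact_force: [0.3, 0.0, -1.5]
opening: 0.0306
gripper_force: 41.0
```

Run:
```python
from h import *
p,W,c,s=look("wrist")
print(s['opening'],s['gripper_force'],s['contact_force'])
for b in blobs(p,W,amin=200,names=['rose','lav','olive']):print(b)
plan((592.8,-96.1,57,6.1))
```

```text
0.03055259120762435 40.950400829315186 [ 0.29937909  0.03596188 -1.51614341]
('rose', [45.0, 318.0], np.float64(74.9), [579.9, 22.1, 55.6, 32.3, 6.2])
('lav', [176.0, 308.0], np.float64(75.4), [588.8, -36.2, 52.3, 32.0, 6.9])
('lav', [453.0, 470.0], np.float64(17.4), [447.9, -207.3, 38.7, 3.0, 69.5])
('olive', [324.0, 321.0], np.float64(77.8), [592.9, -97.6, 55.7, 31.8, 6.1])
at [593.9 -97.5  59.5] yaw 6.1 tilt 0.08
(592.8, -96.1, 57, 6.1) [-0.01, -0.02, 0.02] [0.0, -0.0, 0.0] rows 2
```

>>> step_arm(rows=[[[-1, 0, -0.01, 0.02, 0, 0, 0], [-1, 0, -0.01, 0.02, 0, 0, 0], [0.1, 0, -0.01, 0.02, 0, 0, 0], [0.1, 0, -0.01, 0.02, 0, 0, 0], [0.1, 0, -0.01, 0.02, 0, 0, 0], [0.1, 0, -0.01, 0.02, 0, 0, 0], [0.1, 0, -0.01, -0.25, 0, 0, 0], [0.1, 0, -0.01, -0.65, 0, 0, 0], [0.1, 0, -0.01, -0.65, 0, 0, 0], [0.1, 0, -0.01, -0.65, 0, 0, 0]]])

```text
t: 14.97
ee_pos: [0.5954, -0.0957, 0.1268]
tool_rot: [0.0, 0.999, 0.054, 0.003]
contact_force: [-0.9, 0.7, -0.2]
opening: 0.0469
gripper_force: 0.0
```

Run:
```python
from h import *
p,W,c,s=look("wrist");cv2.imwrite("pics/w3.png",p)
for b in blobs(p,W,amin=200,names=['rose','lav','olive']):print(b)
p,W,c,_=look("top")
for b in blobs(p,W,names=['rose','rose2','lav','olive']):print(b)
print('stamp',region(W,(.48,.68),(-.5,-.22),(.0095,.03)))
plan((567.8,-340,130,-3.4),(567.8,-368.7,130,-3.4),(567.8,-368.7,46,-3.4))
```

```text
('rose', [123.0, 265.0], np.float64(75.5), [579.9, 22.1, 55.5, 31.6, 6.6])
('lav', [223.0, 263.0], np.float64(75.5), [586.9, -36.5, 55.2, 32.1, 6.5])
('lav', [385.0, 416.0], np.float64(28.0), [438.3, -165.7, 24.5, 3.0, -20.0])
('lav', [453.0, 448.0], np.float64(35.9), [420.6, -228.8, 52.8, 23.0, 10.5])
('olive', [324.0, 263.0], np.float64(75.5), [593.5, -96.0, 55.0, 31.5, 6.5])
('rose', [316.0, 224.0], np.float64(77.5), [568.8, 17.5, 34.2, 21.5, 5.4])
('lav', [340.0, 221.0], np.float64(76.1), [576.1, -37.0, 37.1, 31.4, 2.2])
('lav', [413.0, 287.0], np.float64(36.6), [424.9, -201.9, 76.0, 41.9, 69.8])
('olive', [367.0, 220.0], np.float64(76.0), [575.7, -97.6, 31.3, 24.9, 88.9])
stamp (15.5, 1976, [567.1, -368.4, 170.3, 76.4, 86.6])
at [593.1 -95.7 123.6] yaw 6.2 tilt 0.01
(567.8, -340, 130, -3.4) [-0.17, 0.8, -0.02] [0.0, 0.0, 0.018] rows 3
(567.8, -340, 130, -3.4) [-0.13, 0.81, -0.02] [0.0, 0.0, 0.018] rows 4
(567.8, -340, 130, -3.4) [-0.08, 0.81, -0.02] [0.0, 0.0, 0.017] rows 3
(567.8, -368.7, 130, -3.4) [0.02, 0.29, -0.0] [0.0, 0.0, 0.0] rows 2
(567.8, -368.7, 46, -3.4) [0.0, 0.0, 0.84] [0.0, 0.0, 0.0] rows 4
```

View pics/w3.png

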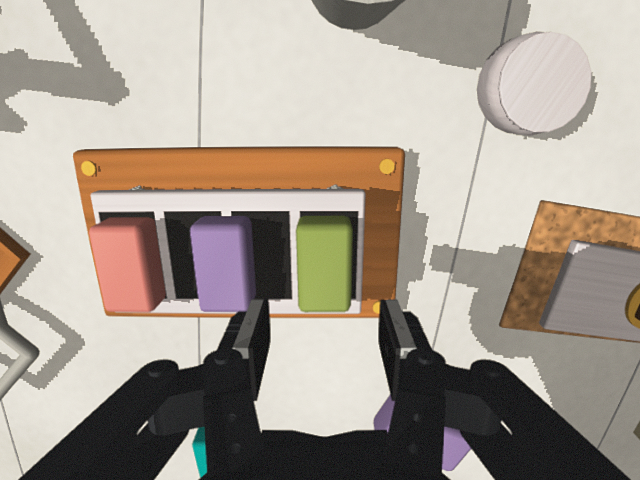

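All three soaps lie flat on the platen, rose (127,265), lavender (222,263) and olive (325,263). On to the stamp.

>>> step_arm(rows=[[[1, -0.17, 0.8, -0.02, 0, 0, 0.018], [1, -0.17, 0.8, -0.02, 0, 0, 0.018], [1, -0.17, 0.8, -0.02, 0, 0, 0.018]]])

```text
t: 15.32
ee_pos: [0.5835, -0.1818, 0.1242]
tool_rot: [0.001, 1.0, 0.023, -0.002]
contact_force: [1.4, 0.1, -0.1]
opening: 0.0806
gripper_force: 0.0
```

>>> step_arm(rows=[[[1, -0.13, 0.81, -0.02, 0, 0, 0.018], [1, -0.13, 0.81, -0.02, 0, 0, 0.018], [1, -0.13, 0.81, -0.02, 0, 0, 0.018]]])

```text
t: 15.57
ee_pos: [0.5746, -0.264, 0.1261]
tool_rot: [0.001, 1.0, -0.006, -0.001]
contact_force: [1.5, 0.4, -0.0]
opening: 0.0854
gripper_force: 0.0
```

>>> step_arm(rows=[[[1, -0.08, 0.81, -0.02, 0, 0, 0.017], [1, -0.08, 0.81, -0.02, 0, 0, 0.017], [1, -0.08, 0.81, -0.02, 0, 0, 0.017], [1, -0.08, 0.81, -0.02, 0, 0, 0.017], [1, -0.08, 0.81, -0.02, 0, 0, 0.017], [1, -0.08, 0.81, -0.02, 0, 0, 0.017]]])

```text
t: 16.07
ee_pos: [0.5677, -0.3387, 0.129]
tool_rot: [-0.0, 1.0, -0.029, -0.001]
contact_force: [-0.4, 0.1, 0.4]
opening: 0.0855
gripper_force: 0.0
```

Run:
```python
from h import *
p,W,c,s=look("wrist")
a=region(W,(.48,.68),(-.5,-.22),(.0095,.021));h=region(W,(.5,.66),(-.5,-.22),(.08,.1))
print(a,h)
x,y=(np.array(h[2][:2])+a[2][:2])/2;yw=a[2][4]-90
plan((x,y,130,yw),(x,y,46,yw))
```

```text
(16.2, 19323, [568.2, -368.9, 169.9, 76.3, 86.7]) (90.8, 3002, [568.5, -368.7, 30.4, 29.4, 86.3])
at [ 567.9 -338.5  129.3] yaw -3.3 tilt 0.06
(np.float64(568.35), np.float64(-368.79999999999995), 130, -3.299999999999997) [0.02, 0.3, -0.01] [0.0, 0.0, 0.0] rows 2
(np.float64(568.35), np.float64(-368.79999999999995), 46, -3.299999999999997) [0.0, 0.0, 0.84] [0.0, 0.0, 0.0] rows 4
```

>>> step_arm(rows=[[[1, 0.02, 0.3, 0, 0, 0, 0], [1, 0.02, 0.3, 0, 0, 0, 0], [1, 0.02, 0.3, 0, 0, 0, 0], [1, 0.02, 0.3, 0, 0, 0, 0], [1, 0.02, 0.3, 0, 0, 0, 0]]])

```text
t: 16.53
ee_pos: [0.5683, -0.3686, 0.1299]
tool_rot: [0.0, 1.0, -0.029, -0.0]
contact_force: [-0.3, 1.2, -0.5]
opening: 0.0855
gripper_force: 0.0
```

>>> step_arm(rows=[[[1, 0, 0, 0.35, 0, 0, 0], [1, 0, 0, 0.65, 0, 0, 0], [1, 0, 0, 0.84, 0, 0, 0], [1, 0, 0, 0.84, 0, 0, 0], [-1, 0, 0, 0.84, 0, 0, 0], [-1, 0, 0, 0.84, 0, 0, 0], [-1, 0, 0, 0.84, 0, 0, 0], [-1, 0, 0, 0.84, 0, 0, 0], [-1, 0, 0, 0.84, 0, 0, 0], [-1, 0, 0, 0.84, 0, 0, 0], [-1, 0, 0, 0.84, 0, 0, 0]]], grip_force=80)

```text
t: 17.45
ee_pos: [0.5693, -0.37, 0.0479]
tool_rot: [0.001, 1.0, -0.029, 0.001]
contact_force: [0.4, 2.1, 5.7]
opening: 0.0294
gripper_force: 80.3
```

>>> step_arm(rows=[[[-1, 0, 0, -0.2, 0, 0, 0], [-1, 0, 0, -0.4, 0, 0, 0], [-1, 0, 0, -0.7, 0, 0, 0], [-1, 0, 0, -0.9, 0, 0, 0], [-1, 0, 0, -0.9, 0, 0, 0], [-1, 0, 0, -0.9, 0, 0, 0], [-1, 0, 0, -0.9, 0, 0, 0], [-1, 0, 0, -0.9, 0, 0, 0]]])

```text
t: 18.12
ee_pos: [0.5665, -0.3689, 0.1326]
tool_rot: [-0.001, 1.0, -0.03, -0.003]
contact_force: [-0.2, 0.0, -4.8]
opening: 0.029
gripper_force: 80.4
```

```bash
cat >> h.py <<'E'
def stampfit(W,z0,z1,xr,yr):
    m=(W[...,2]>z0)&(W[...,2]<z1)&(W[...,0]>xr[0])&(W[...,0]<xr[1])&(W[...,1]>yr[0])&(W[...,1]<yr[1])
    w=W[m];A=np.c_[w[:,:2],np.ones(len(w))];k=np.linalg.lstsq(A,w[:,2],rcond=None)[0]
    e=abs(A@k-w[:,2])<.004;k=np.linalg.lstsq(A[e],w[e,2],rcond=None)[0];w=w[e]
    return len(w),'mean z',(w[:,2].mean()*1000).round(1),'slope deg x,y',np.degrees(k[:2]).round(2),rect(w[:,:2]).tolist()
E
python3 - <<'E'
from h import *
p,W,c,s=look("wrist")
print(s['opening'],s['gripper_force'],s['contact_force'],s['wrist_torque'])
x,y=s['ee_pos'][:2];z=s['ee_pos'][2]
print(stampfit(W,z-.05,z-.02,(x-.1,x+.1),(y-.13,y+.13)))
plan((586.7,-36.3,140,6.2))
E
```

```text
0.02897572656931416 80.40104627609253 [-0.19646508  0.01982813 -4.76096175] [-0.05650411 -0.03201397 -0.00085179]
(32628, 'mean z', np.float64(100.8), 'slope deg x,y', array([-0.54,  0.19]), [564.9, -368.6, 169.6, 76.8, 86.5])
at [ 566.7 -369.1  132.9] yaw -3.4 tilt 0.29
(586.7, -36.3, 140, 6.2) [0.0, -0.83, -0.02] [-0.0, 0.0, -0.013] rows 4
(586.7, -36.3, 140, 6.2) [0.03, -0.83, -0.02] [-0.0, 0.0, -0.013] rows 4
(586.7, -36.3, 140, 6.2) [0.07, -0.83, -0.01] [-0.0, 0.001, -0.014] rows 4
(586.7, -36.3, 140, 6.2) [0.11, -0.83, -0.02] [-0.001, 0.0, -0.013] rows 4
```

>>> step_arm(rows=[[[-1, 0, -0.25, -0.02, 0, 0, -0.013], [-1, 0, -0.55, -0.02, 0, 0, -0.013], [-1, 0, -0.83, -0.02, 0, 0, -0.013], [-1, 0, -0.83, -0.02, 0, 0, -0.013]]])

```text
t: 18.5
ee_pos: [0.5724, -0.2824, 0.1362]
tool_rot: [-0.001, 1.0, -0.007, -0.002]
contact_force: [-1.0, -0.9, -5.9]
opening: 0.0293
gripper_force: 81.5
```

>>> step_arm(rows=[[[-1, 0.01, -0.3, -0.02, 0, 0, -0.013], [-1, 0.02, -0.6, -0.02, 0, 0, -0.013], [-1, 0.03, -0.83, -0.02, 0, 0, -0.013], [-1, 0.03, -0.83, -0.02, 0, 0, -0.013]]])

```text
t: 18.83
ee_pos: [0.5772, -0.2002, 0.1385]
tool_rot: [-0.001, 1.0, 0.013, -0.001]
contact_force: [-0.9, -0.3, -5.7]
opening: 0.0293
gripper_force: 82.7
```

>>> step_arm(rows=[[[-1, 0.03, -0.3, -0.01, 0, 0, -0.014], [-1, 0.05, -0.6, -0.01, 0, 0, -0.014], [-1, 0.07, -0.83, -0.01, 0, 0, -0.014], [-1, 0.07, -0.83, -0.01, 0, 0, -0.014]]])

```text
t: 19.17
ee_pos: [0.5826, -0.1175, 0.1397]
tool_rot: [-0.0, 0.999, 0.035, -0.001]
contact_force: [0.6, 0.3, -5.3]
opening: 0.0292
gripper_force: 83.0
```

>>> step_arm(rows=[[[-1, 0.04, -0.3, -0.01, 0, 0, -0.013], [-1, 0.08, -0.6, -0.01, 0, 0, -0.013], [-1, 0.11, -0.83, -0.01, 0, 0, -0.013], [-1, 0.11, -0.83, -0.01, 0, 0, -0.013], [-1, 0.11, -0.83, -0.01, 0, 0, -0.013], [-1, 0.11, -0.83, -0.01, 0, 0, -0.013], [-1, 0.11, -0.83, -0.01, 0, 0, -0.013], [-1, 0.11, -0.83, -0.01, 0, 0, -0.013]]])

```text
t: 19.83
ee_pos: [0.5879, -0.0384, 0.1414]
tool_rot: [0.0, 0.999, 0.053, -0.0]
contact_force: [-0.3, -0.9, -5.0]
opening: 0.0291
gripper_force: 83.1
```

Run:
```python
from h import *
p,W,c,s=look("wrist")
print(s['opening'],s['gripper_force'],s['contact_force'],s['wrist_torque'])
x,y=s['ee_pos'][:2];z=s['ee_pos'][2]
print(stampfit(W,z-.05,z-.02,(x-.1,x+.1),(y-.13,y+.13)))
plan((587.5,-36.3,120,6.2))
```

```text
0.029130437251150585 83.14380526542664 [-0.26695952 -0.85067631 -4.99955053] [ 0.01147358 -0.02642497  0.0288778 ]
(32622, 'mean z', np.float64(109.7), 'slope deg x,y', array([-0.31, -0.05]), [586.5, -38.7, 169.8, 76.7, -83.9])
at [587.9 -38.3 141.5] yaw 6.1 tilt 0.05
(587.5, -36.3, 120, 6.2) [-0.0, -0.02, 0.21] [0.0, 0.0, -0.001] rows 2
```

>>> step_arm(rows=[[[-1, 0, -0.02, 0.05, 0, 0, 0], [-1, 0, -0.02, 0.1, 0, 0, 0], [-1, 0, -0.02, 0.16, 0, 0, 0], [-1, 0, -0.02, 0.2, 0, 0, 0], [-1, 0, -0.02, 0.22, 0, 0, 0], [-1, 0, -0.02, 0.22, 0, 0, 0]]])

```text
t: 20.38
ee_pos: [0.5873, -0.0354, 0.1187]
tool_rot: [0.0, 0.999, 0.054, -0.001]
contact_force: [0.5, -0.3, -5.0]
opening: 0.0295
gripper_force: 83.3
```

>>> step_arm(rows=[[[-1, 0, 0, 0.02, 0, 0, 0], [-1, 0, 0, 0.04, 0, 0, 0], [-1, 0, 0, 0.06, 0, 0, 0], [-1, 0, 0, 0.08, 0, 0, 0], [-1, 0, 0, 0.1, 0, 0, 0], [-1, 0, 0, 0.1, 0, 0, 0]]])

```text
t: 20.88
ee_pos: [0.5885, -0.0353, 0.1106]
tool_rot: [0.0, 0.999, 0.054, 0.001]
contact_force: [-1.2, 1.2, 4.0]
opening: 0.0292
gripper_force: 84.3
```

>>> step_arm(rows=[[[-1, 0, 0, 0.02, 0, 0, 0], [-1, 0, 0, 0.04, 0, 0, 0], [-1, 0, 0, 0.04, 0, 0, 0], [-1, 0, 0, 0.04, 0, 0, 0]]])

```text
t: 21.22
ee_pos: [0.5886, -0.0353, 0.1073]
tool_rot: [0.0, 0.999, 0.054, 0.001]
contact_force: [-2.4, 1.3, 6.4]
opening: 0.0294
gripper_force: 84.7
```

Run:
```python
from h import *
p,W,c,s=look("wrist")
print(s['opening'],s['gripper_force'],s['contact_force'],s['wrist_torque'])
x,y=s['ee_pos'][:2];z=s['ee_pos'][2]
print(stampfit(W,z-.05,z-.02,(x-.1,x+.1),(y-.13,y+.13)))
plan((587.5,-36.3,105,6.2))
```

```text
0.029367005061532638 84.6606695652008 [-2.36534657  1.34489326  6.44037876] [ 0.41982333  1.01511684 -0.0017474 ]
(32601, 'mean z', np.float64(75.7), 'slope deg x,y', array([-0.3 , -0.05]), [587.1, -35.3, 169.6, 76.9, -83.9])
at [588.6 -35.3 107.4] yaw 6.2 tilt 0.13
(587.5, -36.3, 105, 6.2) [-0.01, 0.01, 0.02] [0.0, -0.001, 0.0] rows 2
```

>>> step_arm(rows=[[[-1, 0, 0, 0.02, 0, 0, 0], [-1, 0, 0, 0.03, 0, 0, 0], [-1, 0, 0, 0.04, 0, 0, 0], [-1, 0, 0, 0.05, 0, 0, 0], [-1, 0, 0, 0.05, 0, 0, 0], [-1, 0, 0, 0.05, 0, 0, 0]]])

```text
t: 21.77
ee_pos: [0.5888, -0.0353, 0.1045]
tool_rot: [0.001, 0.999, 0.055, 0.002]
contact_force: [-5.6, 2.8, 16.3]
opening: 0.0295
gripper_force: 85.9
```

Run:
```python
from h import *
p,W,c,s=look("wrist")
print(s['opening'],s['gripper_force'],s['contact_force'],s['wrist_torque'])
x,y=s['ee_pos'][:2];z=s['ee_pos'][2]
print(z,stampfit(W,z-.05,z-.02,(x-.1,x+.1),(y-.13,y+.13)))
p,W,c,_=look("scene");cv2.imwrite("pics/s1.png",cv2.resize(p[180:300,200:360],None,fx=4,fy=4))
```

```text
0.029521881005926565 85.86146593093872 [-5.58699889  2.75680794 16.27438105] [ 0.79596125  2.13838159 -0.00846658]
0.1045353956963275 (32580, 'mean z', np.float64(73.0), 'slope deg x,y', array([-0.37, -0.07]), [587.4, -35.3, 169.5, 76.3, -83.9])
```

View pics/s1.png

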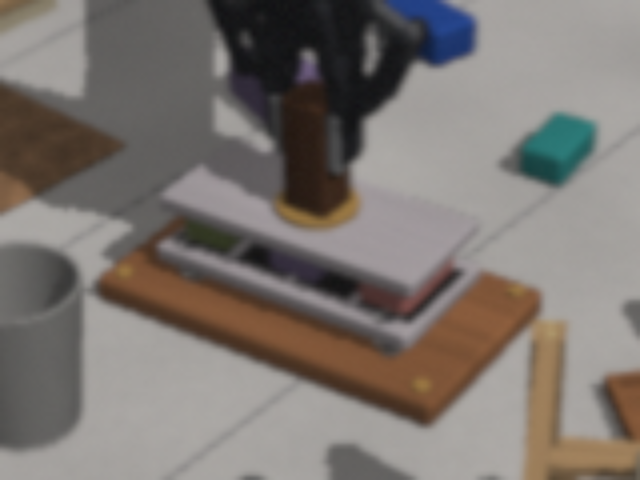

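The stamp sits level on all three soaps and the platen is close to the base (crop centre about (320,260)). The force rise confirms it has bottomed out. I'll push slightly more and hold.

>>> step_arm(rows=[[[-1, 0, 0, 0.02, 0, 0, 0], [-1, 0, 0, 0.02, 0, 0, 0], [-1, 0, 0, 0.02, 0, 0, 0], [-1, 0, 0, 0.02, 0, 0, 0], [-1, 0, 0, 0.02, 0, 0, 0], [-1, 0, 0, 0.02, 0, 0, 0], [-1, 0, 0, 0.02, 0, 0, 0], [-1, 0, 0, 0.02, 0, 0, 0], [-1, 0, 0, 0.02, 0, 0, 0], [-1, 0, 0, 0.02, 0, 0, 0], [-1, 0, 0, 0.02, 0, 0, 0], [-1, 0, 0, 0.02, 0, 0, 0]]])

```text
t: 22.87
ee_pos: [0.5896, -0.0352, 0.1043]
tool_rot: [0.001, 0.998, 0.055, 0.003]
contact_force: [-7.3, 2.8, 22.7]
opening: 0.029
gripper_force: 86.7
```

Run:
```python
from h import *
p,W,c,s=look("wrist")
print(s['opening'],s['gripper_force'],s['contact_force'],s['wrist_torque'])
x,y=s['ee_pos'][:2];z=s['ee_pos'][2]
print(z,stampfit(W,z-.05,z-.02,(x-.1,x+.1),(y-.13,y+.13)))
```

```text
0.028952725628586445 86.67577743530273 [-7.30504358  2.75688018 22.65991644] [ 1.0276743   2.61172663 -0.0568514 ]
0.10433149772238806 (32525, 'mean z', np.float64(72.8), 'slope deg x,y', array([-0.8, -0.1]), [587.7, -35.3, 169.7, 76.3, -83.8])
```

>>> step_arm(rows=[[[-1, -0.01, 0, 0.01, 0, 0, 0], [-1, -0.01, 0, 0.01, 0, 0, 0], [-1, -0.01, 0, 0.01, 0, 0, 0], [-1, -0.01, 0, 0.01, 0, 0, 0], [-1, -0.01, 0, 0.01, 0, 0, 0], [-1, -0.01, 0, 0.01, 0, 0, 0], [-1, -0.01, 0, 0.01, 0, 0, 0], [-1, -0.01, 0, 0.01, 0, 0, 0], [-1, -0.01, 0, 0.01, 0, 0, 0], [-1, -0.01, 0, 0.01, 0, 0, 0]]])

```text
t: 23.75
ee_pos: [0.5895, -0.0352, 0.1043]
tool_rot: [0.001, 0.998, 0.055, 0.004]
contact_force: [-7.3, 2.2, 27.4]
opening: 0.0288
gripper_force: 87.0
```

>>> step_arm(rows=[[[-1, 0, 0, -0.05, 0, 0, 0], [-1, 0, 0, -0.1, 0, 0, 0], [-1, 0, 0, -0.2, 0, 0, 0], [-1, 0, 0, -0.35, 0, 0, 0], [-1, 0, 0, -0.5, 0, 0, 0], [-1, 0, 0, -0.5, 0, 0, 0], [-1, 0, 0, -0.5, 0, 0, 0], [-1, 0, 0, -0.5, 0, 0, 0]]])

```text
t: 24.42
ee_pos: [0.5856, -0.0355, 0.1458]
tool_rot: [0.0, 0.999, 0.053, -0.002]
contact_force: [0.2, 0.5, -6.0]
opening: 0.0288
gripper_force: 83.4
```

Run:
```python
from h import *
p,W,c,s=look("wrist")
print(s['opening'],s['gripper_force'],s['contact_force'],s['wrist_torque'])
x,y=s['ee_pos'][:2];z=s['ee_pos'][2]
print(z,stampfit(W,z-.05,z-.02,(x-.1,x+.1),(y-.13,y+.13)))
# rest: measure visible cork from top camera (cork wood colour, low)
p,W,c,_=look("top");hs=cv2.cvtColor(p,cv2.COLOR_BGR2HSV);W2=W.copy();W2[~((hs[...,0]<25)&(hs[...,1]>70))]=np.nan
print('rest',region(W2,(.45,.7),(-.51,-.22),(.001,.013)))
for b in blobs(p,W,names=['rose','rose2','lav','olive']):print(b)
plan((581,-363,135,-1.5))
```

```text
0.028784774767202925 83.4202516078949 [ 0.1553901   0.50908239 -6.04192191] [0.00056798 0.00107705 0.02544187]
0.14584660378156739 (32532, 'mean z', np.float64(114.2), 'slope deg x,y', array([-0.99, -0.06]), [583.6, -35.3, 169.9, 76.4, -84.0])
rest (5.6, 3724, [578.2, -357.4, 209.0, 108.2, 88.0])
('lav', [413.0, 287.0], np.float64(36.1), [425.1, -201.7, 76.2, 42.1, 70.3])
at [585.7 -35.5 145.9] yaw 6.1 tilt 0.2
(581, -363, 135, -1.5) [-0.1, 0.81, 0.03] [0.0, 0.0, 0.011] rows 3
(581, -363, 135, -1.5) [-0.07, 0.82, 0.03] [0.0, 0.0, 0.01] rows 4
(581, -363, 135, -1.5) [-0.05, 0.82, 0.03] [0.0, 0.001, 0.011] rows 4
(581, -363, 135, -1.5) [-0.01, 0.81, 0.02] [0.0, 0.0, 0.01] rows 3
```

>>> step_arm(rows=[[[-1, -0.03, 0.25, 0.01, 0, 0, 0.01], [-1, -0.06, 0.55, 0.02, 0, 0, 0.01], [-1, -0.1, 0.81, 0.03, 0, 0, 0.01], [-1, -0.1, 0.81, 0.03, 0, 0, 0.01]]])

```text
t: 24.85
ee_pos: [0.5843, -0.1207, 0.1431]
tool_rot: [0.001, 0.999, 0.036, -0.002]
contact_force: [0.2, 0.7, -4.8]
opening: 0.0295
gripper_force: 83.1
```

>>> step_arm(rows=[[[-1, -0.03, 0.3, 0.01, 0, 0, 0.01], [-1, -0.05, 0.6, 0.02, 0, 0, 0.01], [-1, -0.07, 0.82, 0.03, 0, 0, 0.01], [-1, -0.07, 0.82, 0.03, 0, 0, 0.01]]])

```text
t: 25.18
ee_pos: [0.584, -0.2026, 0.1402]
tool_rot: [0.001, 1.0, 0.02, -0.001]
contact_force: [-0.3, 0.1, -5.3]
opening: 0.0293
gripper_force: 83.3
```

>>> step_arm(rows=[[[-1, -0.02, 0.3, 0.01, 0, 0, 0.01], [-1, -0.04, 0.6, 0.02, 0, 0, 0.01], [-1, -0.05, 0.82, 0.03, 0, 0, 0.01], [-1, -0.05, 0.82, 0.03, 0, 0, 0.01]]])

```text
t: 25.52
ee_pos: [0.5828, -0.2847, 0.1372]
tool_rot: [0.001, 1.0, 0.005, -0.001]
contact_force: [-0.2, 0.6, -5.8]
opening: 0.0294
gripper_force: 83.3
```

>>> step_arm(rows=[[[-1, 0, 0.3, 0.01, 0, 0, 0.01], [-1, -0.01, 0.6, 0.02, 0, 0, 0.01], [-1, -0.02, 0.76, 0.02, 0, 0, 0.01], [-1, -0.02, 0.76, 0.02, 0, 0, 0.01], [-1, -0.02, 0.76, 0.02, 0, 0, 0.01], [-1, -0.02, 0.76, 0.02, 0, 0, 0.01], [-1, -0.02, 0.76, 0.02, 0, 0, 0.01], [-1, -0.02, 0.76, 0.02, 0, 0, 0.01]]])

```text
t: 26.18
ee_pos: [0.5829, -0.3563, 0.137]
tool_rot: [0.0, 1.0, -0.008, -0.0]
contact_force: [1.7, 0.3, -4.5]
opening: 0.0292
gripper_force: 83.3
```

Run:
```python
from h import *
p,W,c,s=look("wrist")
print(s['opening'],s['contact_force'])
x,y=s['ee_pos'][:2];z=s['ee_pos'][2]
print(z,stampfit(W,z-.05,z-.02,(x-.1,x+.1),(y-.13,y+.13)))
hs=cv2.cvtColor(p,cv2.COLOR_BGR2HSV);W2=W.copy();W2[~((hs[...,0]<25)&(hs[...,1]>70))]=np.nan
print('rest',region(W2,(.45,.7),(-.51,-.22),(.001,.013)))
plan((580,-359,48.5,-2))
```

```text
0.02918197261168832 [ 1.70381515  0.33982824 -4.54339419]
0.13695401029030044 (32543, 'mean z', np.float64(105.2), 'slope deg x,y', array([-0.77,  0.05]), [580.9, -356.1, 169.4, 76.6, 89.0])
rest (6.2, 13818, [614.7, -358.6, 210.5, 39.9, 88.7])
at [ 582.9 -356.4  137. ] yaw -0.9 tilt 0.03
(580, -359, 48.5, -2) [-0.03, 0.03, 0.89] [0.0, -0.0, 0.006] rows 4
```

>>> step_arm(rows=[[[-1, -0.02, 0.03, 0.25, 0, 0, 0], [-1, -0.02, 0.03, 0.5, 0, 0, 0], [-1, -0.02, 0.03, 0.7, 0, 0, 0], [-1, -0.02, 0.03, 0.8, 0, 0, 0], [-1, -0.02, 0.03, 0.85, 0, 0, 0], [-1, -0.02, 0.03, 0.89, 0, 0, 0], [-1, -0.02, 0.03, 0.89, 0, 0, 0], [-1, -0.02, 0.03, 0.89, 0, 0, 0]]])

```text
t: 26.9
ee_pos: [0.5817, -0.3608, 0.0494]
tool_rot: [0.001, 1.0, -0.009, 0.001]
contact_force: [0.3, 0.4, -5.0]
opening: 0.0293
gripper_force: 83.3
```

>>> step_arm(rows=[[[0.3, 0, 0, 0, 0, 0, 0], [0.3, 0, 0, 0, 0, 0, 0], [0.5, 0, 0, 0, 0, 0, 0], [0.5, 0, 0, 0, 0, 0, 0], [0.5, 0, 0, 0, 0, 0, 0], [0.5, 0, 0, -0.2, 0, 0, 0], [0.5, 0, 0, -0.5, 0, 0, 0], [0.5, 0, 0, -0.85, 0, 0, 0], [0.5, 0, 0, -0.85, 0, 0, 0], [0.5, 0, 0, -0.85, 0, 0, 0]]])

```text
t: 27.73
ee_pos: [0.5822, -0.3612, 0.1365]
tool_rot: [0.002, 1.0, -0.009, 0.003]
contact_force: [-0.3, -0.3, -1.0]
opening: 0.0641
gripper_force: 0.0
```

Run:
```python
from h import *
p,W,c,s=look("wrist")
print('stamp',region(W,(.48,.68),(-.5,-.2),(.0095,.021)),stampfit(W,.0095,.022,(.53,.63),(-.45,-.26)))
p,W,c,_=look("top")
for b in blobs(p,W,names=['rose','rose2','lav','olive']):print(b)
hs=cv2.cvtColor(p,cv2.COLOR_BGR2HSV);wood=(hs[...,0]<20)&(hs[...,1]>90)
W2=W.copy();W2[~wood]=np.nan
print('tray',region(W2,(.38,.66),(.1,.42),(-.01,.025)),'stamp',region(W,(.48,.68),(-.5,-.2),(.0095,.03)))
print('thandle',region(W,(.38,.5),(.08,.3),(.016,.04)))
plan((592.7,-96,130,6.2))
```

```text
stamp (16.2, 18404, [579.9, -360.9, 171.1, 76.6, 88.9]) (18142, 'mean z', np.float64(16.3), 'slope deg x,y', array([-0.06, -0.03]), [579.9, -360.9, 171.1, 76.6, 88.9])
('rose', [314.0, 220.0], np.float64(76.3), [577.8, 23.1, 54.4, 30.8, 5.5])
('lav', [340.0, 217.0], np.float64(75.9), [584.7, -35.9, 54.2, 30.8, 6.3])
('lav', [399.0, 283.0], np.float64(34.7), [436.1, -170.1, 40.7, 9.3, -21.0])
('olive', [367.0, 214.0], np.float64(75.8), [591.1, -96.1, 54.5, 31.2, 5.5])
tray (5.9, 3771, [521.9, 244.8, 179.0, 126.7, -40.8]) stamp (15.5, 511, [565.4, -407.8, 76.1, 48.1, 89.4])
thandle (31.2, 360, [459.8, 172.5, 84.6, 60.2, -43.1])
at [ 580.2 -360.2  132.7] yaw -1.0 tilt 0.0
(592.7, -96, 130, 6.2) [0.03, -0.88, 0.01] [0.0, 0.0, -0.013] rows 4
(592.7, -96, 130, 6.2) [0.06, -0.88, 0.01] [0.0, 0.0, -0.014] rows 4
(592.7, -96, 130, 6.2) [0.1, -0.88, 0.01] [0.0, 0.0, -0.013] rows 4
```

>>> step_arm(rows=[[[0.5, 0.03, -0.88, 0.01, 0, 0, -0.013], [0.5, 0.03, -0.88, 0.01, 0, 0, -0.013], [0.5, 0.03, -0.88, 0.01, 0, 0, -0.013]]])

```text
t: 28.08
ee_pos: [0.5842, -0.2676, 0.13]
tool_rot: [-0.001, 1.0, 0.013, -0.002]
contact_force: [-0.3, -0.2, -0.8]
opening: 0.0643
gripper_force: 0.0
```

>>> step_arm(rows=[[[0.1, 0.06, -0.88, 0.01, 0, 0, -0.014], [0.1, 0.06, -0.88, 0.01, 0, 0, -0.014], [0.1, 0.06, -0.88, 0.01, 0, 0, -0.014]]])

```text
t: 28.33
ee_pos: [0.5884, -0.1793, 0.1293]
tool_rot: [-0.0, 0.999, 0.036, -0.002]
contact_force: [-0.9, -1.3, 0.1]
opening: 0.0466
gripper_force: 0.0
```

>>> step_arm(rows=[[[0.1, 0.1, -0.88, 0.01, 0, 0, -0.013], [0.1, 0.1, -0.88, 0.01, 0, 0, -0.013], [0.1, 0.1, -0.88, 0.01, 0, 0, -0.013], [0.1, 0.1, -0.88, 0.01, 0, 0, -0.013], [0.1, 0.1, -0.88, 0.01, 0, 0, -0.013], [0.1, 0.1, -0.88, 0.01, 0, 0, -0.013]]])

```text
t: 28.83
ee_pos: [0.5928, -0.0969, 0.1291]
tool_rot: [0.0, 0.999, 0.053, -0.001]
contact_force: [0.2, 0.5, 0.3]
opening: 0.0469
gripper_force: 0.0
```

Run:
```python
from h import *
p,W,c,s=look("wrist");print(np.round(s['joint_positions'],2))
for b in blobs(p,W,amin=200,names=['rose','lav','olive']):print(b)
b=[b for b in blobs(p,W,amin=200,names=['olive'])];x,y,_,_,a=b[0][3]
plan((x,y,100,a),(x,y,60,a))
```

```text
[ 0.11  0.43 -0.19  0.   -0.95  1.57]
('rose', [123.0, 258.0], np.float64(75.5), [580.3, 22.1, 55.7, 31.5, 6.0])
('lav', [222.0, 256.0], np.float64(75.4), [587.0, -36.5, 55.6, 32.3, 7.0])
('lav', [384.0, 413.0], np.float64(31.7), [437.3, -167.0, 30.9, 6.6, -20.2])
('lav', [452.0, 444.0], np.float64(36.0), [418.9, -230.0, 46.8, 21.2, 12.0])
('olive', [323.0, 256.0], np.float64(75.4), [593.7, -96.0, 55.0, 31.4, 6.6])
at [592.9 -97.2 129.2] yaw 6.1 tilt 0.07
(593.7, -96.0, 100, 6.6) [0.01, -0.01, 0.29] [0.0, 0.0, -0.003] rows 2
(593.7, -96.0, 60, 6.6) [0.0, -0.0, 0.4] [0.0, 0.0, 0.0] rows 2
```

>>> step_arm(rows=[[[0.1, 0.01, -0.01, 0.3, 0, 0, 0], [0.1, 0.01, -0.01, 0.55, 0, 0, 0], [0.1, 0.01, -0.01, 0.69, 0, 0, 0], [0.1, 0.01, -0.01, 0.69, 0, 0, 0], [-1, 0.01, -0.01, 0.69, 0, 0, 0], [-1, 0.01, -0.01, 0.69, 0, 0, 0], [-1, 0.01, -0.01, 0.69, 0, 0, 0], [-1, 0.01, -0.01, 0.69, 0, 0, 0], [-1, 0.01, -0.01, 0.69, 0, 0, 0], [-1, 0.01, -0.01, 0.69, 0, 0, 0]]], grip_force=40)

```text
t: 29.72
ee_pos: [0.5945, -0.0948, 0.0615]
tool_rot: [0.0, 0.999, 0.054, 0.001]
contact_force: [0.2, -0.3, -0.6]
opening: 0.0312
gripper_force: 45.0
```

>>> step_arm(rows=[[[-1, 0, 0, -0.1, 0, 0, 0], [-1, 0, 0, -0.3, 0, 0, 0], [-1, 0, 0, -0.6, 0, 0, 0], [-1, 0, 0, -0.7, 0, 0, 0], [-1, 0, 0, -0.7, 0, 0, 0], [-1, 0, 0, -0.7, 0, 0, 0], [-1, 0, 0, -0.7, 0, 0, 0]]])

```text
t: 30.3
ee_pos: [0.5931, -0.0947, 0.1296]
tool_rot: [0.0, 0.999, 0.054, -0.001]
contact_force: [0.9, -0.4, -2.5]
opening: 0.0306
gripper_force: 45.0
```

Run:
```python
from h import *
p,W,c,s=look("wrist");print(s['opening'],s['contact_force'])
for b in blobs(p,W,amin=200,names=['rose','lav','olive']):print(b)
plan((523,245,110,49.2))
```

```text
0.030614037649922418 [ 0.92090033 -0.4095766  -2.52099023]
('rose', [129.0, 258.0], np.float64(75.0), [579.9, 22.7, 55.8, 32.8, 7.2])
('lav', [226.0, 256.0], np.float64(75.5), [587.1, -36.2, 54.9, 32.3, 5.9])
('lav', [439.0, 447.0], np.float64(36.1), [415.3, -211.6, 53.3, 18.9, 40.3])
('olive', [324.0, 317.0], np.float64(143.8), [591.6, -94.7, 56.5, 31.9, 6.3])
at [593.  -94.8 129.2] yaw 6.2 tilt 0.17
(523, 245, 110, 49.2) [-0.08, -0.86, 0.05] [-0.0, 0.0, -0.06] rows 4
(523, 245, 110, 49.2) [0.08, -0.86, 0.05] [-0.0, 0.0, -0.06] rows 4
(523, 245, 110, 49.2) [0.24, -0.84, 0.05] [-0.0, 0.0, -0.06] rows 4
(523, 245, 110, 49.2) [0.39, -0.77, 0.04] [-0.001, 0.001, -0.059] rows 4
```

>>> step_arm(rows=[[[-1, -0.08, -0.86, 0.05, 0, 0, -0.06], [-1, -0.08, -0.86, 0.05, 0, 0, -0.06], [-1, -0.08, -0.86, 0.05, 0, 0, -0.06]]])

```text
t: 30.6
ee_pos: [0.5748, -0.0062, 0.1237]
tool_rot: [-0.0, 0.989, 0.15, -0.002]
contact_force: [-0.7, -0.1, -0.8]
opening: 0.031
gripper_force: 45.0
```

>>> step_arm(rows=[[[-1, 0.08, -0.86, 0.05, 0, 0, -0.06], [-1, 0.08, -0.86, 0.05, 0, 0, -0.06], [-1, 0.08, -0.86, 0.05, 0, 0, -0.06]]])

```text
t: 30.85
ee_pos: [0.5578, 0.0787, 0.119]
tool_rot: [0.0, 0.97, 0.243, -0.001]
contact_force: [-0.3, -0.2, -0.6]
opening: 0.031
gripper_force: 45.0
```

>>> step_arm(rows=[[[-1, 0.24, -0.84, 0.05, 0, 0, -0.06], [-1, 0.24, -0.84, 0.05, 0, 0, -0.06], [-1, 0.24, -0.84, 0.05, 0, 0, -0.06]]])

```text
t: 31.1
ee_pos: [0.5404, 0.1642, 0.1141]
tool_rot: [0.0, 0.943, 0.333, -0.001]
contact_force: [0.3, -1.5, -0.0]
opening: 0.0304
gripper_force: 45.0
```

>>> step_arm(rows=[[[-1, 0.39, -0.77, 0.04, 0, 0, -0.059], [-1, 0.39, -0.77, 0.04, 0, 0, -0.059], [-1, 0.39, -0.77, 0.04, 0, 0, -0.059], [-1, 0.39, -0.77, 0.04, 0, 0, -0.059], [-1, 0.39, -0.77, 0.04, 0, 0, -0.059], [-1, 0.39, -0.77, 0.04, 0, 0, -0.059]]])

```text
t: 31.6
ee_pos: [0.5238, 0.2431, 0.1109]
tool_rot: [0.001, 0.91, 0.415, -0.001]
contact_force: [0.2, -0.1, -0.3]
opening: 0.0308
gripper_force: 45.0
```

```bash
cat >> h.py <<'E'
def tray(p,W):
    hs=cv2.cvtColor(p,cv2.COLOR_BGR2HSV);W2=W.copy();W2[~((hs[...,0]<20)&(hs[...,1]>90))]=np.nan
    return region(W2,(.36,.72),(.08,.42),(.003,.025))
E
python3 - <<'E'
from h import *
p,W,c,s=look("wrist");cv2.imwrite("pics/w4.png",p)
print(s['opening'],tray(p,W),blobs(p,W,amin=200,names=['olive']))
plan((523,245,60,49.2))
E
```

```text
0.03078246670982018 (6.5, 37322, [521.0, 243.8, 180.6, 122.7, -40.4]) [('olive', [324.0, 318.0], np.float64(125.2), [522.8, 242.6, 55.9, 32.0, 48.8])]
at [524.  243.  111.1] yaw 49.1 tilt 0.1
(523, 245, 60, 49.2) [0.01, -0.02, 0.51] [0.0, 0.001, -0.001] rows 3
```

View pics/w4.png

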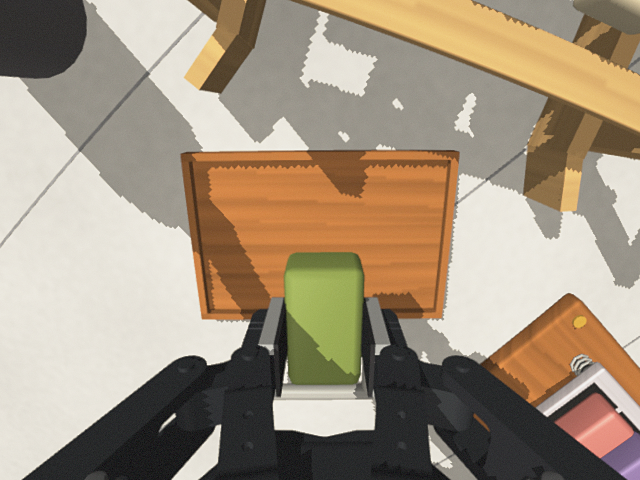

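The tray's rim runs from (185,155) to (455,320) with the olive soap above it. The rack mouth guides are at (220,60) and (555,180).

>>> step_arm(rows=[[[-1, -0.01, -0.02, 0.3, 0, 0, -0.002], [-1, -0.01, -0.02, 0.55, 0, 0, -0.002], [-1, -0.01, -0.02, 0.75, 0, 0, -0.002], [-1, -0.01, -0.02, 0.88, 0, 0, -0.002], [-1, -0.01, -0.02, 0.94, 0, 0, -0.002], [-1, -0.01, -0.02, 0.94, 0, 0, -0.002], [-1, -0.01, -0.02, 0.94, 0, 0, -0.002], [0.1, -0.01, -0.02, 0.94, 0, 0, -0.002], [0.1, -0.01, -0.02, 0.94, 0, 0, -0.002], [0.1, -0.01, -0.02, 0.94, 0, 0, -0.002], [0.1, -0.01, -0.02, 0.94, 0, 0, -0.002], [0.1, -0.01, -0.02, 0.94, 0, 0, -0.002]]])

```text
t: 32.65
ee_pos: [0.522, 0.245, 0.0178]
tool_rot: [0.0, 0.908, 0.419, 0.0]
contact_force: [-0.5, -0.3, 0.0]
opening: 0.0467
gripper_force: 0.0
```

>>> step_arm(rows=[[[0.1, 0, 0, -0.3, 0, 0, 0], [0.1, 0, 0, -0.6, 0, 0, 0], [0.1, 0, 0, -1, 0, 0, 0], [0.1, 0, 0, -1, 0, 0, 0], [0.1, 0, 0, -1, 0, 0, 0], [0.1, 0, 0, -1, 0, 0, 0]]])

```text
t: 33.15
ee_pos: [0.5214, 0.2449, 0.1175]
tool_rot: [0.0, 0.908, 0.419, -0.0]
contact_force: [-0.7, 0.1, -0.1]
opening: 0.0473
gripper_force: 0.0
```

Run:
```python
from h import *
p,W,c,s=look("wrist")
print(s['opening'],tray(p,W),blobs(p,W,amin=200,names=['olive']))
plan((580.2,22.4,130,6.2))
```

```text
0.04727078304509368 (6.5, 36564, [520.7, 243.7, 180.8, 123.2, -40.5]) [('olive', [326.0, 241.0], np.float64(30.7), [521.9, 243.9, 54.9, 31.2, 49.6])]
at [521.1 244.5 116.6] yaw 49.5 tilt 0.13
(580.2, 22.4, 130, 6.2) [-0.65, 0.95, -0.07] [0.0, 0.0, 0.12] rows 5
(580.2, 22.4, 130, 6.2) [-0.26, 1.0, -0.06] [0.0, 0.001, 0.121] rows 5
```

>>> step_arm(rows=[[[0.1, -0.65, 0.95, -0.07, 0, 0, 0.12], [0.1, -0.65, 0.95, -0.07, 0, 0, 0.12], [0.1, -0.65, 0.95, -0.07, 0, 0, 0.12], [0.1, -0.65, 0.95, -0.07, 0, 0, 0.12], [0.1, -0.65, 0.95, -0.07, 0, 0, 0.12]]])

```text
t: 33.62
ee_pos: [0.5515, 0.1319, 0.123]
tool_rot: [0.001, 0.971, 0.24, -0.002]
contact_force: [0.1, -0.3, -0.5]
opening: 0.0468
gripper_force: 0.0
```

>>> step_arm(rows=[[[0.1, -0.26, 1, -0.06, 0, 0, 0.121], [0.1, -0.26, 1, -0.06, 0, 0, 0.121], [0.1, -0.26, 1, -0.06, 0, 0, 0.121], [0.1, -0.26, 1, -0.06, 0, 0, 0.121], [0.1, -0.26, 1, -0.06, 0, 0, 0.121], [0.1, -0.26, 1, -0.06, 0, 0, 0.121], [0.1, -0.26, 1, -0.06, 0, 0, 0.121]]])

```text
t: 34.2
ee_pos: [0.5755, 0.0346, 0.1301]
tool_rot: [0.0, 0.998, 0.055, -0.001]
contact_force: [-0.3, -0.1, -0.2]
opening: 0.0469
gripper_force: 0.0
```

Run:
```python
from h import *
p,W,c,s=look("wrist")
b=blobs(p,W,amin=200,names=['rose','lav']);[print(i) for i in b];x,y,_,_,a=b[0][3]
plan((x,y,122,a),(x,y,60,a))
```

```text
('rose', [344.0, 253.0], np.float64(75.2), [579.8, 23.1, 54.9, 31.8, 5.9])
('lav', [442.0, 251.0], np.float64(75.6), [586.8, -35.5, 55.2, 31.8, 6.0])
('lav', [576.0, 410.0], np.float64(35.6), [439.9, -209.4, 80.1, 29.1, 54.4])
at [575.6  34.6 130.2] yaw 6.3 tilt 0.06
(579.8, 23.1, 122, 5.9) [0.03, 0.12, 0.08] [0.0, 0.0, 0.002] rows 2
(579.8, 23.1, 60, 5.9) [-0.0, -0.0, 0.62] [0.0, 0.0, 0.0] rows 3
```

>>> step_arm(rows=[[[0.1, 0.03, 0.12, 0.08, 0, 0, 0], [0.1, 0.03, 0.12, 0.08, 0, 0, 0], [0.1, 0.03, 0.12, 0.4, 0, 0, 0], [0.1, 0.03, 0.12, 0.7, 0, 0, 0], [0.1, 0.03, 0.12, 0.7, 0, 0, 0], [-1, 0.03, 0.12, 0.7, 0, 0, 0], [-1, 0.03, 0.12, 0.7, 0, 0, 0], [-1, 0.03, 0.12, 0.7, 0, 0, 0], [-1, 0.03, 0.12, 0.7, 0, 0, 0], [-1, 0.03, 0.12, 0.7, 0, 0, 0], [-1, 0.03, 0.12, 0.7, 0, 0, 0]]], grip_force=40)

```text
t: 35.17
ee_pos: [0.5806, 0.0219, 0.0617]
tool_rot: [0.0, 0.999, 0.054, 0.001]
contact_force: [0.4, -0.0, -0.7]
opening: 0.0309
gripper_force: 44.6
```

>>> step_arm(rows=[[[-1, 0, 0, -0.1, 0, 0, 0], [-1, 0, 0, -0.3, 0, 0, 0], [-1, 0, 0, -0.6, 0, 0, 0], [-1, 0, 0, -0.7, 0, 0, 0], [-1, 0, 0, -0.7, 0, 0, 0], [-1, 0, 0, -0.7, 0, 0, 0], [-1, 0, 0, -0.7, 0, 0, 0]]])

```text
t: 35.75
ee_pos: [0.5793, 0.0217, 0.1298]
tool_rot: [0.0, 0.999, 0.054, -0.001]
contact_force: [0.3, -0.3, -1.6]
opening: 0.0307
gripper_force: 44.7
```

Run:
```python
from h import *
p,W,c,s=look("wrist");print(s['opening'],s['gripper_force'])
for b in blobs(p,W,amin=200,names=['rose','lav']):print(b)
plan((480.2,278.9,110,49.5))
```

```text
0.030676109251667992 44.65560436248779
('rose', [324.0, 315.0], np.float64(144.2), [579.6, 21.9, 55.9, 32.0, 5.8])
('lav', [420.0, 254.0], np.float64(75.6), [586.8, -35.8, 55.0, 32.1, 6.5])
('lav', [562.0, 411.0], np.float64(35.5), [435.8, -204.7, 79.1, 25.9, 67.7])
at [579.1  21.6 129.4] yaw 6.2 tilt 0.16
(480.2, 278.9, 110, 49.5) [-0.24, -0.89, 0.06] [-0.0, 0.0, -0.08] rows 4
(480.2, 278.9, 110, 49.5) [-0.01, -0.92, 0.07] [-0.0, 0.0, -0.08] rows 4
(480.2, 278.9, 110, 49.5) [0.23, -0.89, 0.06] [-0.0, 0.001, -0.081] rows 4
```

>>> step_arm(rows=[[[-1, -0.24, -0.89, 0.06, 0, 0, -0.08], [-1, -0.24, -0.89, 0.06, 0, 0, -0.08], [-1, -0.24, -0.89, 0.06, 0, 0, -0.08]]])

```text
t: 36.05
ee_pos: [0.5444, 0.1104, 0.1228]
tool_rot: [0.0, 0.983, 0.182, -0.002]
contact_force: [-0.9, 0.3, -0.6]
opening: 0.0308
gripper_force: 44.6
```

>>> step_arm(rows=[[[-1, -0.01, -0.92, 0.07, 0, 0, -0.08], [-1, -0.01, -0.92, 0.07, 0, 0, -0.08], [-1, -0.01, -0.92, 0.07, 0, 0, -0.08]]])

```text
t: 36.3
ee_pos: [0.5114, 0.1969, 0.116]
tool_rot: [0.0, 0.953, 0.304, -0.001]
contact_force: [0.3, -1.0, -0.7]
opening: 0.0309
gripper_force: 44.6
```

>>> step_arm(rows=[[[-1, 0.23, -0.89, 0.06, 0, 0, -0.081], [-1, 0.23, -0.89, 0.06, 0, 0, -0.081], [-1, 0.23, -0.89, 0.06, 0, 0, -0.081], [-1, 0.23, -0.89, 0.06, 0, 0, -0.081], [-1, 0.23, -0.89, 0.06, 0, 0, -0.081], [-1, 0.23, -0.89, 0.06, 0, 0, -0.081], [-1, 0.23, -0.89, 0.06, 0, 0, -0.081]]])

```text
t: 36.88
ee_pos: [0.4815, 0.2782, 0.1112]
tool_rot: [0.0, 0.908, 0.418, -0.001]
contact_force: [-0.1, 0.4, -0.6]
opening: 0.0309
gripper_force: 44.6
```

Run:
```python
from h import *
p,W,c,s=look("wrist")
print(s['opening']);t=tray(p,W);print(t);[print(b) for b in blobs(p,W,amin=200,names=['rose','olive'])]
a=np.radians(t[2][4]+90);x,y=np.array(t[2][:2])+54*np.array([-np.sin(a),np.cos(a)]);print(x,y)
plan((480.2,278.9,16.8,49.5))
```

```text
0.030888994629958484
(6.5, 32514, [521.1, 243.9, 180.8, 122.9, -40.9])
('rose', [324.0, 315.0], np.float64(125.7), [481.3, 278.6, 56.4, 31.9, 49.2])
('olive', [403.0, 243.0], np.float64(30.7), [521.5, 244.4, 54.9, 31.7, 49.8])
480.2839126649475 279.2560039407364
at [481.6 278.3 111.4] yaw 49.4 tilt 0.06
(480.2, 278.9, 16.8, 49.5) [-0.0, -0.02, 0.95] [0.0, 0.0, -0.0] rows 4
```

Tray and olive haven't moved. I'll place the rose with a narrow release opening.

>>> step_arm(rows=[[[-1, 0, -0.02, 0.3, 0, 0, 0], [-1, 0, -0.02, 0.55, 0, 0, 0], [-1, 0, -0.02, 0.75, 0, 0, 0], [-1, 0, -0.02, 0.88, 0, 0, 0], [-1, 0, -0.02, 0.94, 0, 0, 0], [-1, 0, -0.02, 0.94, 0, 0, 0], [-1, 0, -0.02, 0.94, 0, 0, 0], [-0.05, 0, -0.02, 0.94, 0, 0, 0], [-0.05, 0, -0.02, 0.94, 0, 0, 0], [-0.05, 0, -0.02, 0.94, 0, 0, 0], [-0.05, 0, -0.02, 0.94, 0, 0, 0], [-0.05, 0, -0.02, 0.94, 0, 0, 0]]])

```text
t: 37.93
ee_pos: [0.4799, 0.2809, 0.0177]
tool_rot: [0.0, 0.908, 0.419, 0.0]
contact_force: [-0.3, 0.0, 0.2]
opening: 0.0407
gripper_force: 0.0
```

>>> step_arm(rows=[[[-0.05, 0, 0, -0.2, 0, 0, 0], [-0.05, 0, 0, -0.5, 0, 0, 0], [0.1, 0, 0, -1, 0, 0, 0], [0.1, 0, 0, -1, 0, 0, 0], [0.1, 0, 0, -1, 0, 0, 0], [0.1, 0, 0, -1, 0, 0, 0]]])

```text
t: 38.43
ee_pos: [0.4797, 0.281, 0.1181]
tool_rot: [-0.0, 0.908, 0.419, 0.001]
contact_force: [0.4, -0.4, -0.2]
opening: 0.0474
gripper_force: 0.0
```

Run:
```python
from h import *
p,W,c,s=look("wrist")
print(s['opening'],tray(p,W));[print(b) for b in blobs(p,W,amin=200,names=['rose','olive'])]
plan((586.8,-35.7,130,6.2))
```

```text
0.047386542900176826 (6.6, 32241, [521.1, 243.5, 180.2, 122.9, -40.5])
('rose', [325.0, 239.0], np.float64(30.7), [480.5, 280.9, 55.1, 31.6, 49.3])
('olive', [406.0, 241.0], np.float64(30.7), [521.2, 244.2, 55.1, 31.6, 50.0])
at [479.2 280.5 116.9] yaw 49.5 tilt 0.08
(586.8, -35.7, 130, 6.2) [-0.57, 0.96, -0.04] [0.0, 0.0, 0.08] rows 4
(586.8, -35.7, 130, 6.2) [-0.31, 1.0, -0.04] [0.0, 0.0, 0.08] rows 4
(586.8, -35.7, 130, 6.2) [-0.02, 1.0, -0.05] [0.0, 0.0, 0.081] rows 4
```

>>> step_arm(rows=[[[0.1, -0.57, 0.96, -0.04, 0, 0, 0.08], [0.1, -0.57, 0.96, -0.04, 0, 0, 0.08], [0.1, -0.57, 0.96, -0.04, 0, 0, 0.08], [0.1, -0.57, 0.96, -0.04, 0, 0, 0.08]]])

```text
t: 38.82
ee_pos: [0.5154, 0.1707, 0.1197]
tool_rot: [0.001, 0.954, 0.3, -0.002]
contact_force: [0.5, 0.1, -0.1]
opening: 0.047
gripper_force: 0.0
```

>>> step_arm(rows=[[[0.1, -0.31, 1, -0.04, 0, 0, 0.08], [0.1, -0.31, 1, -0.04, 0, 0, 0.08], [0.1, -0.31, 1, -0.04, 0, 0, 0.08], [0.1, -0.31, 1, -0.04, 0, 0, 0.08]]])

```text
t: 39.15
ee_pos: [0.5479, 0.0721, 0.1238]
tool_rot: [0.001, 0.984, 0.178, -0.002]
contact_force: [0.5, 0.4, -0.0]
opening: 0.0468
gripper_force: 0.0
```

>>> step_arm(rows=[[[0.1, -0.02, 1, -0.05, 0, 0, 0.081], [0.1, -0.02, 1, -0.05, 0, 0, 0.081], [0.1, -0.02, 1, -0.05, 0, 0, 0.081], [0.1, -0.02, 1, -0.05, 0, 0, 0.081], [0.1, -0.02, 1, -0.05, 0, 0, 0.081], [0.1, -0.02, 1, -0.05, 0, 0, 0.081]]])

```text
t: 39.65
ee_pos: [0.5808, -0.0179, 0.1295]
tool_rot: [0.0, 0.999, 0.054, -0.001]
contact_force: [-0.1, 0.2, -0.4]
opening: 0.0469
gripper_force: 0.0
```

Run:
```python
from h import *
p,W,c,s=look("wrist")
b=blobs(p,W,amin=200,names=['lav']);[print(i) for i in b];x,y,_,_,a=b[0][3]
plan((x,y,122,a),(x,y,60,a))
```

```text
('lav', [355.0, 251.0], np.float64(75.6), [586.9, -35.9, 54.9, 32.1, 5.9])
at [581.  -17.6 129.8] yaw 6.3 tilt 0.1
(586.9, -35.9, 122, 5.9) [0.04, 0.19, 0.08] [0.0, 0.001, 0.002] rows 2
(586.9, -35.9, 60, 5.9) [-0.0, -0.0, 0.62] [0.0, -0.0, 0.0] rows 3
```

>>> step_arm(rows=[[[0.1, 0.04, 0.19, 0.08, 0, 0, 0], [0.1, 0.04, 0.19, 0.08, 0, 0, 0], [0.1, 0.04, 0.19, 0.4, 0, 0, 0], [0.1, 0.04, 0.19, 0.7, 0, 0, 0], [0.1, 0.04, 0.19, 0.7, 0, 0, 0], [-1, 0.04, 0.19, 0.7, 0, 0, 0], [-1, 0.04, 0.19, 0.7, 0, 0, 0], [-1, 0.04, 0.19, 0.7, 0, 0, 0], [-1, 0.04, 0.19, 0.7, 0, 0, 0], [-1, 0.04, 0.19, 0.7, 0, 0, 0], [-1, 0.04, 0.19, 0.7, 0, 0, 0]]], grip_force=40)

```text
t: 40.62
ee_pos: [0.5881, -0.037, 0.0617]
tool_rot: [0.0, 0.999, 0.054, 0.001]
contact_force: [0.2, -0.3, -0.7]
opening: 0.0308
gripper_force: 45.1
```

>>> step_arm(rows=[[[-1, 0, 0, -0.1, 0, 0, 0], [-1, 0, 0, -0.3, 0, 0, 0], [-1, 0, 0, -0.6, 0, 0, 0], [-1, 0, 0, -0.7, 0, 0, 0], [-1, 0, 0, -0.7, 0, 0, 0], [-1, 0, 0, -0.7, 0, 0, 0], [-1, 0, 0, -0.7, 0, 0, 0]]])

```text
t: 41.2
ee_pos: [0.5867, -0.0372, 0.1298]
tool_rot: [0.0, 0.999, 0.054, -0.001]
contact_force: [0.4, 0.4, -1.4]
opening: 0.031
gripper_force: 45.1
```

Run:
```python
from h import *
p,W,c,s=look("wrist");print(s['opening'],s['gripper_force'])
for b in blobs(p,W,amin=200,names=['lav']):print(b)
plan((562,208,110,49.5))
```

```text
0.030956798731719973 45.14732301235199
('lav', [324.0, 316.0], np.float64(144.3), [586.1, -37.1, 55.7, 32.0, 6.0])
at [586.6 -37.2 129.4] yaw 6.2 tilt 0.16
(562, 208, 110, 49.5) [0.01, -0.82, 0.06] [-0.0, 0.0, -0.08] rows 4
(562, 208, 110, 49.5) [0.21, -0.8, 0.07] [-0.0, 0.0, -0.08] rows 4
(562, 208, 110, 49.5) [0.4, -0.71, 0.06] [-0.0, 0.001, -0.081] rows 4
```

>>> step_arm(rows=[[[-1, 0.01, -0.82, 0.06, 0, 0, -0.08], [-1, 0.01, -0.82, 0.06, 0, 0, -0.08], [-1, 0.01, -0.82, 0.06, 0, 0, -0.08]]])

```text
t: 41.5
ee_pos: [0.5788, 0.049, 0.1228]
tool_rot: [0.0, 0.983, 0.183, -0.001]
contact_force: [-0.8, -0.9, -1.0]
opening: 0.0305
gripper_force: 45.1
```

>>> step_arm(rows=[[[-1, 0.21, -0.8, 0.07, 0, 0, -0.08], [-1, 0.21, -0.8, 0.07, 0, 0, -0.08], [-1, 0.21, -0.8, 0.07, 0, 0, -0.08]]])

```text
t: 41.75
ee_pos: [0.5705, 0.1319, 0.1157]
tool_rot: [0.0, 0.952, 0.305, -0.001]
contact_force: [0.3, -1.1, 0.3]
opening: 0.0309
gripper_force: 45.1
```

>>> step_arm(rows=[[[-1, 0.4, -0.71, 0.06, 0, 0, -0.081], [-1, 0.4, -0.71, 0.06, 0, 0, -0.081], [-1, 0.4, -0.71, 0.06, 0, 0, -0.081], [-1, 0.4, -0.71, 0.06, 0, 0, -0.081], [-1, 0.4, -0.71, 0.06, 0, 0, -0.081], [-1, 0.4, -0.71, 0.06, 0, 0, -0.081], [-1, 0.4, -0.71, 0.06, 0, 0, -0.081]]])

```text
t: 42.33
ee_pos: [0.5634, 0.2067, 0.1113]
tool_rot: [0.0, 0.908, 0.418, -0.001]
contact_force: [-0.3, -0.3, -0.7]
opening: 0.0309
gripper_force: 45.1
```

Run:
```python
from h import *
p,W,c,s=look("wrist")
print(s['opening']);t=tray(p,W);print(t);[print(b) for b in blobs(p,W,amin=200,names=['lav','olive','rose'])]
a=np.radians(t[2][4]+90);x,y=np.array(t[2][:2])-55*np.array([-np.sin(a),np.cos(a)]);print(x,y)
plan((562.5,208,16.8,49.5))
```

```text
0.030935397530555943
(6.5, 28879, [511.1, 249.2, 180.3, 123.1, -41.1])
('lav', [324.0, 317.0], np.float64(125.8), [562.9, 206.5, 55.9, 31.9, 49.7])
('olive', [226.0, 244.0], np.float64(30.6), [512.8, 248.9, 55.0, 32.0, 49.6])
('rose', [142.0, 242.0], np.float64(30.4), [472.2, 286.2, 55.6, 31.8, 47.7])
552.54598657659 213.04436148132473
at [563.6 206.7 111.5] yaw 49.4 tilt 0.05
(562.5, 208, 16.8, 49.5) [0.0, -0.02, 0.95] [0.0, 0.0, -0.0] rows 4
```

The tray has been knocked about 11 mm. I'll retarget and look again.

```bash
python3 -c "
from h import *
plan((552.2,213.3,90,49))"
```

```text
at [563.6 206.7 111.5] yaw 49.4 tilt 0.05
(552.2, 213.3, 90, 49) [-0.02, -0.13, 0.21] [0.0, 0.0, 0.002] rows 2
```

>>> step_arm(rows=[[[-1, -0.02, -0.13, 0.1, 0, 0, 0.002], [-1, -0.02, -0.13, 0.21, 0, 0, 0.002], [-1, -0.02, -0.13, 0.21, 0, 0, 0.002], [-1, -0.02, -0.13, 0.21, 0, 0, 0.002], [-1, -0.02, -0.13, 0.21, 0, 0, 0.002]]])

```text
t: 42.8
ee_pos: [0.5529, 0.2145, 0.0908]
tool_rot: [0.0, 0.909, 0.416, 0.0]
contact_force: [-0.1, 0.2, 0.4]
opening: 0.0307
gripper_force: 45.2
```

Run:
```python
from h import *
p,W,c,s=look("wrist")
t=tray(p,W);print(t);[print(b) for b in blobs(p,W,amin=200,names=['lav','olive','rose'])]
a=np.radians(t[2][4]+90);x,y=np.array(t[2][:2])-54*np.array([-np.sin(a),np.cos(a)]);print(x,y)
plan((x,y,17,t[2][4]+90))
```

```text
(6.5, 31987, [511.2, 249.2, 180.9, 122.8, -41.0])
('lav', [324.0, 317.0], np.float64(105.3), [552.4, 214.3, 55.6, 32.0, 49.9])
('olive', [238.0, 254.0], np.float64(30.6), [512.9, 248.7, 55.2, 31.7, 49.4])
('rose', [147.0, 252.0], np.float64(30.5), [471.9, 286.3, 55.6, 31.9, 48.2])
551.9543173320296 213.7728124345126
at [553.  214.6  90.9] yaw 49.2 tilt 0.06
(np.float64(551.9543173320296), np.float64(213.7728124345126), 17, 49.0) [-0.01, -0.0, 0.74] [0.0, -0.0, 0.001] rows 3
```

>>> step_arm(rows=[[[-1, -0.01, 0.01, 0.3, 0, 0, 0], [-1, -0.01, 0.01, 0.5, 0, 0, 0], [-1, -0.01, 0.01, 0.65, 0, 0, 0], [-1, -0.01, 0.01, 0.71, 0, 0, 0], [-1, -0.01, 0.01, 0.74, 0, 0, 0], [-1, -0.01, 0.01, 0.74, 0, 0, 0], [-1, -0.01, 0.01, 0.74, 0, 0, 0], [-0.07, -0.01, 0.01, 0.74, 0, 0, 0], [-0.07, -0.01, 0.01, 0.74, 0, 0, 0], [-0.07, -0.01, 0.01, 0.74, 0, 0, 0], [-0.07, -0.01, 0.01, 0.74, 0, 0, 0], [-0.07, -0.01, 0.01, 0.74, 0, 0, 0]]])

```text
t: 43.85
ee_pos: [0.5525, 0.2135, 0.0169]
tool_rot: [0.0, 0.909, 0.416, 0.0]
contact_force: [0.4, -0.6, 0.2]
opening: 0.0399
gripper_force: 0.0
```

>>> step_arm(rows=[[[-0.07, 0, 0, -0.2, 0, 0, 0], [-0.07, 0, 0, -0.5, 0, 0, 0], [0.1, 0, 0, -1, 0, 0, 0], [0.1, 0, 0, -1, 0, 0, 0], [0.1, 0, 0, -1, 0, 0, 0], [0.1, 0, 0, -1, 0, 0, 0]]])

```text
t: 44.35
ee_pos: [0.5526, 0.2136, 0.1175]
tool_rot: [-0.0, 0.909, 0.416, 0.001]
contact_force: [-0.8, -0.1, -0.8]
opening: 0.0468
gripper_force: 0.0
```

Run:
```python
from h import *
p,W,c,s=look("wrist")
t=tray(p,W);print(t);[print(b) for b in blobs(p,W,amin=200,names=['lav','olive','rose'])]
# handle bar expected
a=np.radians(t[2][4]+90);x,y=np.array(t[2][:2])-116*np.array([np.cos(a),np.sin(a)]);print('bar',x,y)
# come back out over handle, fingers closing along tray x: tool x along tray y
plan((x-40,y-40,140,t[2][4]))
```

```text
(6.5, 28794, [511.0, 248.9, 180.2, 123.6, -41.0])
('lav', [324.0, 240.0], np.float64(30.7), [552.7, 213.3, 55.4, 31.0, 49.0])
('olive', [246.0, 240.0], np.float64(30.6), [512.9, 248.8, 54.9, 31.8, 49.6])
('rose', [164.0, 237.0], np.float64(30.5), [472.1, 285.8, 56.0, 31.8, 48.2])
bar 434.89715263710116 161.35368869415845
at [551.9 213.2 116.3] yaw 49.2 tilt 0.04
(np.float64(394.89715263710116), np.float64(121.35368869415845), 140, -41.0) [-0.86, -0.29, -0.12] [0.0, 0.0, 0.25] rows 8
(np.float64(394.89715263710116), np.float64(121.35368869415845), 140, -41.0) [-0.82, 0.4, -0.12] [0.0, 0.0, 0.251] rows 8
```

All three soaps are flat in the tray. Next I go over the handle with tool yaw 139°.

```bash
python3 -c "
from h import *
plan((434.9,161.4,125,139))"
```

```text
at [551.9 213.2 116.3] yaw 49.2 tilt 0.04
(434.9, 161.4, 125, 139) [-0.58, -0.27, -0.04] [-0.0, 0.0, -0.25] rows 8
(434.9, 161.4, 125, 139) [-0.21, -0.6, -0.05] [-0.0, 0.0, -0.249] rows 8
```

>>> step_arm(rows=[[[0.4, -0.58, -0.27, -0.04, 0, 0, -0.25], [0.4, -0.58, -0.27, -0.04, 0, 0, -0.25], [0.4, -0.58, -0.27, -0.04, 0, 0, -0.25], [0.4, -0.58, -0.27, -0.04, 0, 0, -0.25], [0.4, -0.58, -0.27, -0.04, 0, 0, -0.25], [0.4, -0.58, -0.27, -0.04, 0, 0, -0.25], [0.4, -0.58, -0.27, -0.04, 0, 0, -0.25]]])

```text
t: 44.98
ee_pos: [0.4932, 0.1866, 0.119]
tool_rot: [-0.0, 0.679, 0.734, -0.002]
contact_force: [-1.4, 0.1, 0.6]
opening: 0.0597
gripper_force: 0.0
```

>>> step_arm(rows=[[[0, -0.21, -0.6, -0.05, 0, 0, -0.249], [0, -0.21, -0.6, -0.05, 0, 0, -0.249], [0, -0.21, -0.6, -0.05, 0, 0, -0.249], [0, -0.21, -0.6, -0.05, 0, 0, -0.249], [0, -0.21, -0.6, -0.05, 0, 0, -0.249], [0, -0.21, -0.6, -0.05, 0, 0, -0.249], [0, -0.21, -0.6, -0.05, 0, 0, -0.249], [0, -0.21, -0.6, -0.05, 0, 0, -0.249], [0, -0.21, -0.6, -0.05, 0, 0, -0.249], [0, -0.21, -0.6, -0.05, 0, 0, -0.249]]])

```text
t: 45.82
ee_pos: [0.4156, 0.1801, 0.1215]
tool_rot: [0.027, 0.366, 0.93, -0.009]
contact_force: [0.4, -1.4, -0.7]
opening: 0.0425
gripper_force: 0.0
```

Run:
```python
from h import *
p,W,c,s=look("wrist");cv2.imwrite("pics/w5.png",p);print(np.round(s['joint_positions'],2))
m=(W[...,0]>.36)&(W[...,0]<.5)&(W[...,1]>.08)&(W[...,1]<.25)&(W[...,2]>.02)&(W[...,2]<.045)
w=W[m];a=np.radians(49);L=(w[:,:2]*1000-[511,249])@np.array([[np.cos(a),-np.sin(a)],[np.sin(a),np.cos(a)]])
print(len(w),w[:,2].max()*1000,'in tray frame x',np.percentile(L[:,0],[1,10,50,90,99]).round(1),'y',np.percentile(L[:,1],[1,50,99]).round(1))
p,W,c,_=look("top");print('top',tray(p,W));[print(b) for b in blobs(p,W,names=['lav','olive','rose'])]
plan((434.9,161.4,15,139))
```

```text
[ 0.81  0.2  -0.6   0.08 -0.76  3.1 ]
4529 35.772658688362824 in tray frame x [-121.7 -118.9 -101.8  -22.4  -11.2] y [-39.5  10.5  41.5]
top (6.3, 996, [489.2, 268.2, 122.1, 120.8, 47.5])
('lav', [234.0, 235.0], np.float64(30.9), [551.5, 212.5, 53.8, 29.3, 49.1])
('lav', [413.0, 287.0], np.float64(36.5), [425.4, -201.9, 76.3, 42.2, 71.5])
('olive', [219.0, 253.0], np.float64(31.0), [511.1, 247.5, 54.8, 30.8, 49.6])
('rose', [200.0, 268.0], np.float64(31.4), [476.1, 291.1, 36.3, 29.9, 44.1])
at [416.  180.  121.7] yaw 137.1 tilt 3.26
(434.9, 161.4, 15, 139) [-0.1, -0.01, 0.54] [0.0, 0.009, -0.005] rows 3
(434.9, 161.4, 15, 139) [-0.12, -0.0, 0.54] [0.001, 0.009, -0.006] rows 3
```

View pics/w5.png

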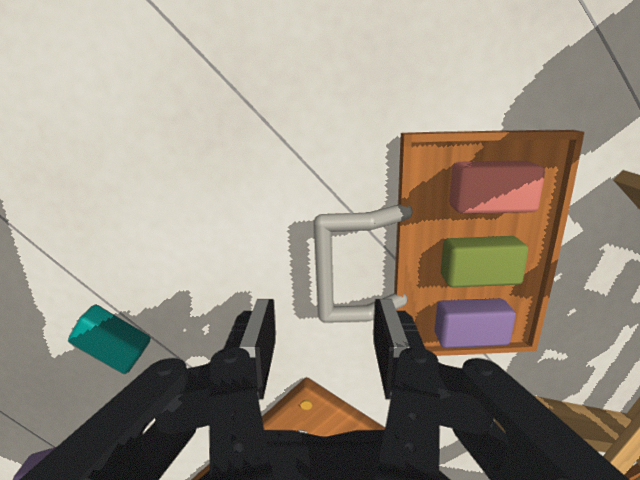

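The wrist joint hit its limit, so 139° was the wrong half turn. The picture shows soaps at (497,187), (484,261) and (476,323) in the tray, with the handle bar at (323,268). I'll turn back to yaw −41°.

>>> step_arm(rows=[[[0, 0, 0, -0.2, 0, 0.018, 0.33], [0, 0, 0, -0.2, 0, 0.018, 0.33], [0, 0, 0, -0.2, 0, 0.018, 0.33], [0, 0, 0, -0.2, 0, 0.018, 0.33], [0, 0, 0, -0.2, 0, 0.018, 0.33], [0, 0, 0, -0.2, 0, 0.018, 0.33], [0, 0, 0, -0.2, 0, 0.018, 0.33], [0, 0, 0, -0.2, 0, 0.018, 0.33], [0, 0, 0, -0.2, 0, 0.018, 0.33], [0, 0, 0, -0.2, 0, 0.018, 0.33]]])

```text
t: 46.75
ee_pos: [0.415, 0.1806, 0.1418]
tool_rot: [0.003, 0.779, 0.627, 0.015]
contact_force: [0.3, -0.1, 0.2]
opening: 0.0428
gripper_force: 0.0
```

>>> step_arm(rows=[[[0, 0, 0, 0, 0, 0, 0.33], [0, 0, 0, 0, 0, 0, 0.33], [0, 0, 0, 0, 0, 0, 0.33], [0, 0, 0, 0, 0, 0, 0.33], [0, 0, 0, 0, 0, 0, 0.33], [0, 0, 0, 0, 0, 0, 0.33], [0, 0, 0, 0, 0, 0, 0.33], [0, 0, 0, 0, 0, 0, 0.33], [0, 0, 0, 0, 0, 0, 0.33], [0, 0, 0, 0, 0, 0, 0.33]]])

```text
t: 47.58
ee_pos: [0.4149, 0.1808, 0.1417]
tool_rot: [-0.005, 0.987, 0.16, 0.015]
contact_force: [0.0, -1.1, -0.1]
opening: 0.0428
gripper_force: 0.0
```

>>> step_arm(rows=[[[0, 0, 0, 0, 0, 0, 0.33], [0, 0, 0, 0, 0, 0, 0.33], [0, 0, 0, 0, 0, 0, 0.33], [0, 0, 0, 0, 0, 0, 0.33], [0, 0, 0, 0, 0, 0, 0.33], [0, 0, 0, 0, 0, 0, 0.33], [0, 0, 0, 0, 0, 0, 0.33], [0, 0, 0, 0, 0, 0, 0.33], [0, 0, 0, 0, 0, 0, 0.33], [0, 0, 0, 0, 0, 0, 0.33], [0, 0, 0, 0, 0, 0, 0.33]]])

```text
t: 48.5
ee_pos: [0.4147, 0.1808, 0.1417]
tool_rot: [-0.012, 0.937, -0.349, 0.01]
contact_force: [0.2, -0.5, -0.5]
opening: 0.0421
gripper_force: 0.0
```

Run:
```python
from h import *
s=arm.read_state();print(np.round(s['joint_positions'],2))
plan((432.5,162,100,-41),(432.5,162,18,-41))
```

```text
[ 0.78  0.17 -0.55  0.01 -0.82  0.07]
at [414.7 180.8 141.7] yaw -40.9 tilt 1.77
(432.5, 162, 100, -41) [0.25, 0.04, 0.42] [-0.009, -0.003, 0.001] rows 3
(432.5, 162, 18, -41) [0.0, -0.0, 0.82] [-0.0, -0.0, -0.0] rows 3
```

>>> step_arm(rows=[[[0.2, 0.25, 0.04, 0.3, -0.009, -0.003, 0.001], [0.2, 0.25, 0.04, 0.42, -0.009, -0.003, 0.001], [0.2, 0.25, 0.04, 0.42, -0.009, -0.003, 0.001], [0.2, 0.25, 0.04, 0.42, -0.009, -0.003, 0.001], [0.2, 0.25, 0.04, 0.42, -0.009, -0.003, 0.001]]])

```text
t: 48.92
ee_pos: [0.4323, 0.1625, 0.1006]
tool_rot: [-0.0, 0.936, -0.351, 0.001]
contact_force: [-0.7, 0.6, 0.6]
opening: 0.0517
gripper_force: 0.0
```

Run:
```python
from h import *
p,W,c,s=look("wrist")
m=(W[...,0]>.36)&(W[...,0]<.5)&(W[...,1]>.08)&(W[...,1]<.25)&(W[...,2]>.024)&(W[...,2]<.045)
w=W[m];a=np.radians(49);L=(w[:,:2]*1000-[511,249])@np.array([[np.cos(a),-np.sin(a)],[np.sin(a),np.cos(a)]])
b=L[:,0]<-105
print(b.sum(),w[:,2].max()*1000,'bar x',np.percentile(L[b,0],[2,50,98]).round(1),'y',np.percentile(L[b,1],[2,50,98]).round(1))
hs=cv2.cvtColor(p,cv2.COLOR_BGR2HSV);print('tray',tray(p,W))
plan((434.9,161.4,18,-41))
```

```text
2710 35.20120374846955 bar x [-121.2 -114.7 -106. ] y [-41.7  -6.3  37.5]
tray (6.6, 29976, [513.8, 251.7, 180.8, 130.2, -41.0])
at [432.4 162.7 100.9] yaw -41.1 tilt 0.19
(434.9, 161.4, 18, -41) [0.03, -0.0, 0.83] [-0.001, -0.001, -0.001] rows 4
```

>>> step_arm(rows=[[[0.2, 0.03, 0, 0.3, -0.001, -0.001, 0], [0.2, 0.03, 0, 0.6, -0.001, -0.001, 0], [0.2, 0.03, 0, 0.8, -0.001, -0.001, 0], [0.2, 0.03, 0, 0.88, -0.001, -0.001, 0], [0.2, 0.03, 0, 0.88, -0.001, -0.001, 0], [-1, 0.03, 0, 0.88, -0.001, -0.001, 0], [-1, 0.03, 0, 0.88, -0.001, -0.001, 0], [-1, 0.03, 0, 0.88, -0.001, -0.001, 0], [-1, 0.03, 0, 0.88, -0.001, -0.001, 0], [-1, 0.03, 0, 0.88, -0.001, -0.001, 0], [-1, 0.03, 0, 0.88, -0.001, -0.001, 0], [-1, 0.03, 0, 0.88, -0.001, -0.001, 0]]], grip_force=70)

```text
t: 49.97
ee_pos: [0.4353, 0.1609, 0.0133]
tool_rot: [-0.001, 0.936, -0.351, -0.0]
contact_force: [-1.4, 0.4, 6.8]
opening: 0.0096
gripper_force: 68.4
```

Run:
```python
from h import *
s=arm.read_state();print(s['opening'],s['gripper_force'],s['contact_force'])
p,W,c,_=look("top");print('top',tray(p,W));[print(b) for b in blobs(p,W,names=['lav','olive','rose'])]
plan((429.3,166.8,s['ee_pos'][2]*1000,-58.7))
```

```text
0.009579409447652606 68.43080878257751 [-1.37824558  0.35907776  6.78795337]
top (6.7, 1423, [511.7, 248.8, 177.9, 124.4, -41.0])
('lav', [234.0, 235.0], np.float64(31.4), [550.9, 211.8, 54.6, 29.2, 49.1])
('lav', [414.0, 287.0], np.float64(36.4), [424.7, -201.8, 76.4, 42.9, 68.9])
('olive', [219.0, 252.0], np.float64(31.7), [511.2, 247.7, 52.8, 30.8, 48.5])
('rose', [200.0, 268.0], np.float64(31.1), [475.4, 291.1, 37.9, 28.9, 50.8])
at [435.3 160.9  13.3] yaw -41.2 tilt 0.06
(429.3, 166.8, np.float64(13.290347681384738), -58.7) [-0.08, -0.0, -0.0] [-0.0, 0.0, 0.097] rows 4
```

>>> step_arm(rows=[[[-1, -0.01, 0, 0, 0, 0, 0.012], [-1, -0.02, 0, 0, 0, 0, 0.024], [-1, -0.03, 0, 0, 0, 0, 0.036], [-1, -0.04, 0, 0, 0, 0, 0.048], [-1, -0.05, 0, 0, 0, 0, 0.06], [-1, -0.06, 0, 0, 0, 0, 0.072], [-1, -0.07, 0, 0, 0, 0, 0.084], [-1, -0.08, 0, 0, 0, 0, 0.097], [-1, -0.08, 0, 0, 0, 0, 0.097], [-1, -0.08, 0, 0, 0, 0, 0.097]]])

```text
t: 50.85
ee_pos: [0.4296, 0.1668, 0.0132]
tool_rot: [-0.001, 0.872, -0.489, -0.0]
contact_force: [-1.4, 3.9, 6.3]
opening: 0.0096
gripper_force: 68.6
```

Run:
```python
from h import *
s=arm.read_state();print(s['opening'],s['gripper_force'],s['contact_force'])
p,W,c,_=look("top");cv2.imwrite("pics/t2.png",cv2.resize(p[100:310,70:350],None,fx=2.6,fy=2.6))
print('top',tray(p,W));[print(b) for b in blobs(p,W,names=['lav','olive','rose'])]
l=(W[...,0]>.5)&(W[...,0]<.85)&(W[...,1]>.15)&(W[...,1]<.46)&(abs(W[...,2]-.15)<.01)
k,L,st,ce=cv2.connectedComponentsWithStats(l.astype(np.uint8))
[print('post',st[i,4],rect(W[L==i][:,:2])) for i in range(1,k) if st[i,4]>100]
plan((429.3,166.8,13,-58.7))
```

```text
0.009575753013794024 68.60761284828186 [-1.43012367  3.91160201  6.34951708]
top (6.8, 1772, [526.6, 228.3, 179.1, 121.3, -57.9])
('lav', [247.0, 234.0], np.float64(31.6), [555.0, 181.8, 54.0, 29.8, 32.5])
('lav', [413.0, 287.0], np.float64(36.4), [424.6, -201.7, 76.6, 42.7, 69.8])
('olive', [228.0, 246.0], np.float64(31.4), [525.9, 226.8, 54.3, 31.0, 34.0])
('rose', [207.0, 258.0], np.float64(31.5), [499.1, 276.0, 52.5, 30.1, 31.6])
post 352 [742.6 223.6 135.1  15.9  31.4]
post 433 [623.2 420.3 136.8  17.5  31.4]
at [429.6 166.9  13.2] yaw -58.5 tilt 0.12
(429.3, 166.8, 13, -58.7) [-0.0, 0.0, 0.0] [-0.0, 0.0, 0.001] rows 2
```

View pics/t2.png

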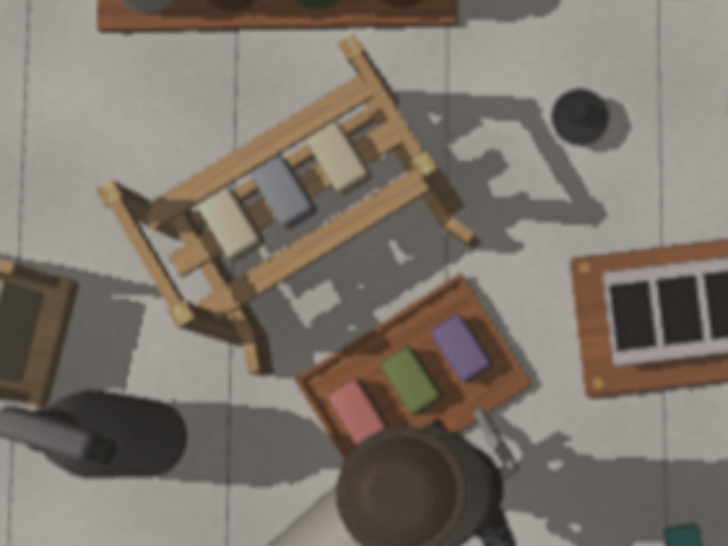

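The tray lines up with the mouth: corners at (300,380) and (460,280), guides at (255,360) and (470,235), in the enlarged crop.

>>> step_arm(rows=[[[-1, 0, -0.04, 0, 0, 0, 0.002], [-1, 0.01, -0.1, 0, 0, 0, 0.004], [-1, 0.01, -0.17, 0, 0, 0, 0.004], [-1, 0.01, -0.24, 0, 0, 0, 0.004], [-1, 0.01, -0.31, 0, 0, 0, 0.004], [-1, 0.02, -0.38, 0, 0, 0, 0.004], [-1, 0.02, -0.45, 0, 0, 0, 0.004], [-1, 0.02, -0.52, 0, 0, 0, 0.004], [-1, 0.02, -0.59, 0, 0, 0, 0.004], [-1, 0.02, -0.66, 0, 0, 0, 0.004], [-1, 0.02, -0.7, 0, 0, 0, 0.004], [-1, 0.02, -0.7, 0, 0, 0, 0.004]]])

```text
t: 51.9
ee_pos: [0.4717, 0.1879, 0.0098]
tool_rot: [0.021, 0.867, -0.498, -0.011]
contact_force: [-33.5, -8.4, 30.4]
opening: 0.0096
gripper_force: 72.6
```

Run:
```python
from h import *
s=arm.read_state();print(s['opening'],s['gripper_force'],s['contact_force'],s['wrist_torque'])
p,W,c,_=look("top")
[print(b) for b in blobs(p,W,names=['lav','olive','rose'])]
hs=cv2.cvtColor(p,cv2.COLOR_BGR2HSV);W2=W.copy();W2[~((hs[...,0]<14)&(hs[...,1]>110))]=np.nan
print('top',region(W2,(.36,.78),(.08,.42),(.001,.025)))
plan((578.9,257.7,13,-58.7))
```

```text
0.00955827965437633 72.61085629463196 [-33.49722576  -8.42099677  30.4131588 ] [-2.75066299  9.91724794 -0.25027208]
('lav', [239.0, 215.0], np.float64(34.4), [597.4, 199.5, 54.1, 29.7, 30.4])
('lav', [413.0, 287.0], np.float64(36.3), [425.0, -202.0, 76.6, 42.4, 69.9])
('olive', [219.0, 226.0], np.float64(34.3), [570.0, 246.1, 55.2, 31.3, 31.4])
('rose', [194.0, 232.0], np.float64(35.4), [561.0, 305.6, 27.6, 10.8, -60.5])
top (10.2, 1698, [571.1, 246.9, 176.9, 120.5, -59.3])
at [471.7 187.9   9.8] yaw -59.7 tilt 2.72
(578.9, 257.7, 13, -58.7) [-0.03, -0.64, -0.05] [0.008, -0.0, -0.003] rows 3
(578.9, 257.7, 13, -58.7) [-0.03, -0.64, -0.03] [0.007, -0.0, -0.003] rows 3
```

The tray is blocked near the mouth. I'll look before mending it.

Run:
```python
from h import *
p,W,c,s=look("wrist");q,_,_,_=look("scene");t,_,_,_=look("top")
a=cv2.resize(p,(400,300));b=cv2.resize(q[225:395,310:500],(400,300),interpolation=cv2.INTER_CUBIC)
d=cv2.resize(t[110:290,80:300],(400,300),interpolation=cv2.INTER_CUBIC)
cv2.imwrite("pics/blk.png",np.vstack([np.hstack([a,b]),np.hstack([d,np.zeros_like(d)])]))
```

```text
(no output)
```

View pics/blk.png

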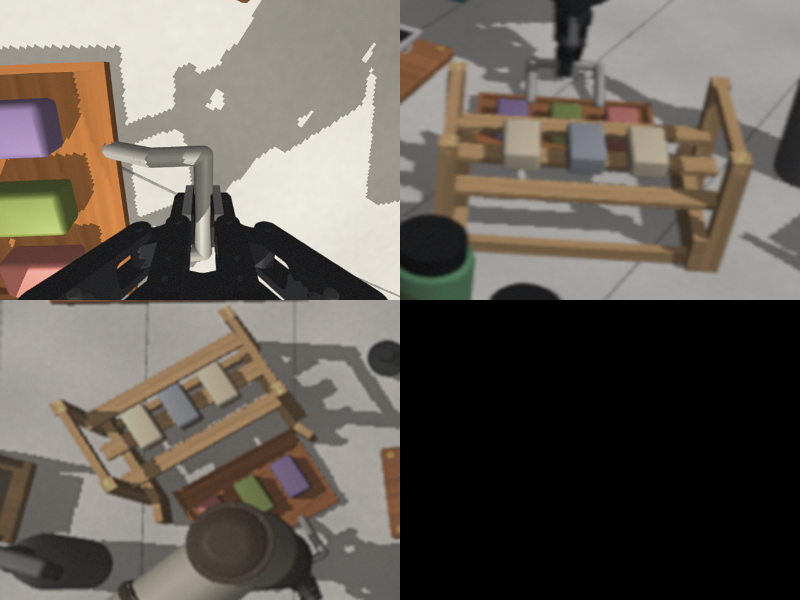

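The top view shows the tray's −y front corner (297,437) riding on the −y guide (312,437), with a gap on the other side. I'll back off and measure the guides.

>>> step_arm(rows=[[[-1, 0, 0.1, 0, 0, 0, 0], [-1, 0, 0.2, 0, 0, 0, 0], [-1, 0, 0.3, 0, 0, 0, 0], [-1, 0, 0.4, 0, 0, 0, 0], [-1, 0, 0.5, 0, 0, 0, 0], [-1, 0, 0.5, 0, 0, 0, 0], [-1, 0, 0.5, 0, 0, 0, 0]]])

```text
t: 52.68
ee_pos: [0.4442, 0.1731, 0.0116]
tool_rot: [0.003, 0.869, -0.495, -0.002]
contact_force: [-3.0, -1.0, 1.4]
opening: 0.0094
gripper_force: 69.7
```

Run:
```python
from h import *
s=arm.read_state();print(s['opening'],s['contact_force'],pose(s)[0],yawof(pose(s)[1]))
a=np.radians(31.4);Rm=np.array([[np.cos(a),-np.sin(a)],[np.sin(a),np.cos(a)]])
for n in("top","scene"):
    p,W,c,_=look(n)
    o=np.array([682.9,322.]) if n=="top" else np.array([685.5,321.8])
    o=o-7*Rm[:,0]
    L=(W[...,:2]*1000-o)@Rm;z=W[...,2]*1000
    print(n)
    for lo,hi in((-100,-88),(-88,-78),(-78,-66),(-66,-58),(-58,-45)):
        m=(L[...,0]>lo)&(L[...,0]<hi)&(z>37)&(z<52)&(abs(L[...,1])<150)
        y=L[...,1][m]
        print((lo,hi),'-y side',y[y<0].min().round(1) if (y<0).any() else None,y[y<0].max().round(1) if (y<0).any() else None,'+y',y[y>0].min().round(1) if (y>0).any() else None,y[y>0].max().round(1) if (y>0).any() else None)
    for nm,b in [(b[0],b) for b in blobs(p,W,names=['lav','olive','rose'])]:print(nm,((np.array(b[3][:2])-o)@Rm).round(1),b[2],b[3][2:])
    hs=cv2.cvtColor(p,cv2.COLOR_BGR2HSV);W2=W.copy();W2[~((hs[...,0]<14)&(hs[...,1]>110))]=np.nan
    t=region(W2,(.36,.78),(.08,.42),(.001,.025));print('tray',t,((np.array(t[2][:2])-o)@Rm).round(1))
```

```text
0.009366654785882151 [-2.9740269  -1.03927949  1.41467405] [444.22824661 173.13601577  11.64885881] -59.39646345258725
top
(-100, -88) -y side -117.1 -105.2 +y 104.4 117.5
(-88, -78) -y side -112.9 -101.1 +y 99.9 113.3
(-78, -66) -y side -108.7 -95.3 +y 94.8 109.0
(-66, -58) -y side -122.4 -95.3 +y 94.6 122.5
(-58, -45) -y side -123.1 -95.2 +y 94.5 108.0
lav [-160.9  -57.8] 32.6 [54.0, 29.7, 31.7]
lav [-486.2 -312.5] 36.2 [76.0, 42.5, 69.9]
olive [-160.4   -3.7] 32.4 [54.0, 31.3, 30.4]
rose [-152.6   51.8] 33.0 [43.1, 30.7, 30.1]
tray (8.0, 2000, [543.0, 233.0, 177.9, 121.6, -58.7]) [-158.8   -3.1]
scene
(-100, -88) -y side None None +y None None
(-88, -78) -y side None None +y None None
(-78, -66) -y side -107.1 -97.3 +y 94.3 107.2
(-66, -58) -y side -107.0 -96.9 +y 93.8 106.7
(-58, -45) -y side -108.5 -96.6 +y 94.5 106.9
lav [-481.9 -312.8] 33.7 [75.2, 41.1, 69.9]
lav [-158.3  -58.4] 30.3 [57.7, 29.3, 29.1]
olive [-158.4   -4.6] 29.9 [58.7, 29.9, 30.5]
rose [-155.1   51.6] 29.8 [59.0, 31.0, 30.9]
tray (5.2, 146, [564.5, 150.4, 69.5, 16.6, 30.0]) [-185.6  -83.3]
```

The rack frame checks out (bay faces ±95 mm). The tray sits about 2.5 mm to −y and is slightly pitched in the grip. I'll regrip to let it settle, then shift and push gently.

>>> step_arm(rows=[[[-0.5, 0, 0, 0, 0, 0, 0], [-0.5, 0, 0, 0, 0, 0, 0], [-0.5, 0, 0, 0, 0, 0, 0], [-0.5, 0, 0, -0.02, 0, 0, 0], [-0.5, 0, 0, -0.02, 0, 0, 0], [-1, 0, 0, -0.02, 0, 0, 0], [-1, 0, 0, -0.02, 0, 0, 0], [-1, 0, 0, -0.02, 0, 0, 0], [-1, 0, 0, -0.02, 0, 0, 0], [-1, 0, 0, -0.02, 0, 0, 0]]])

```text
t: 53.62
ee_pos: [0.4463, 0.1747, 0.0142]
tool_rot: [0.001, 0.869, -0.495, -0.001]
contact_force: [-1.2, -0.3, 5.4]
opening: 0.0095
gripper_force: 68.4
```

>>> step_arm(rows=[[[-1, -0.01, 0, 0, 0, 0, 0], [-1, -0.03, 0, 0, 0, 0, 0], [-1, -0.03, 0, 0, 0, 0, 0], [-1, -0.03, 0, 0, 0, 0, 0]]])

```text
t: 53.95
ee_pos: [0.4449, 0.177, 0.0141]
tool_rot: [0.001, 0.869, -0.496, -0.001]
contact_force: [1.2, -3.4, 5.6]
opening: 0.0095
gripper_force: 68.6
```

```bash
cat >> h.py <<'E'
a_=np.radians(31.4);Rr=np.array([[np.cos(a_),-np.sin(a_)],[np.sin(a_),np.cos(a_)]])
def rk():
    s=arm.read_state();print('op',round(s['opening'],4),'F',np.round(s['contact_force'],1),'p',pose(s)[0].round(1),'yaw',yawof(pose(s)[1]).round(2))
    for n in("top","scene"):
        p,W,c,_=look(n);o=(np.array([682.9,322.]) if n=="top" else np.array([685.5,321.8]))-7*Rr[:,0]
        for b in blobs(p,W,names=['lav','olive','rose','rose2']):
            if b[3][1]>100:print(n,b[0],((np.array(b[3][:2])-o)@Rr).round(1),b[2],b[3][2:])
        hs=cv2.cvtColor(p,cv2.COLOR_BGR2HSV);W2=W.copy();W2[~((hs[...,0]<14)&(hs[...,1]>110))]=np.nan
        if n=="top":t=region(W2,(.36,.78),(.08,.42),(.001,.025));print('tray',t,((np.array(t[2][:2])-o)@Rr).round(1))
E
python3 -c "
from h import *
rk()"
```

```text
op 0.0095 F [ 1.2 -3.4  5.6] p [444.9 177.   14.1] yaw -59.43
top lav [-159.2  -57.3] 31.4 [54.2, 29.1, 31.1]
top olive [-157.5   -3.4] 31.2 [55.0, 30.7, 30.3]
top rose [-149.8   52.1] 31.4 [45.8, 29.8, 29.1]
tray (6.4, 1911, [544.7, 234.7, 177.5, 121.4, -59.7]) [-156.4   -2.5]
scene lav [-156.9  -57.5] 28.7 [56.7, 29.9, 31.6]
scene olive [-155.9   -4.4] 28.6 [57.7, 30.0, 28.9]
scene rose [-154.5   52.9] 28.6 [55.6, 30.1, 27.8]
```

>>> step_arm(rows=[[[-1, 0, 0, 0, 0, 0, -0.003], [-1, -0.01, 0, 0, 0, 0, -0.006], [-1, -0.01, 0, 0, 0, 0, -0.006], [-1, -0.01, 0, 0, 0, 0, -0.006]]])

```text
t: 54.38
ee_pos: [0.4445, 0.1779, 0.0141]
tool_rot: [0.001, 0.873, -0.488, -0.001]
contact_force: [1.5, -4.2, 5.8]
opening: 0.0091
gripper_force: 68.9
```

>>> step_arm(rows=[[[-1, 0, -0.04, 0, 0, 0, 0], [-1, 0, -0.08, 0, 0, 0, 0], [-1, 0, -0.13, 0, 0, 0, 0], [-1, 0, -0.18, 0, 0, 0, 0], [-1, 0, -0.22, 0, 0, 0, 0], [-1, 0, -0.25, 0, 0, 0, 0], [-1, 0, -0.25, 0, 0, 0, 0]]])

```text
t: 54.97
ee_pos: [0.4623, 0.1888, 0.0133]
tool_rot: [0.005, 0.873, -0.488, -0.003]
contact_force: [-5.7, -3.9, 8.9]
opening: 0.0094
gripper_force: 68.9
```

```bash
python3 -c "
from h import *
rk()"
```

```text
op 0.0094 F [-5.7 -3.9  8.9] p [462.3 188.8  13.3] yaw -58.38
top lav [-136.9  -53. ] 32.1 [54.2, 30.0, 30.8]
top olive [-136.6    1.1] 32.3 [54.0, 31.0, 32.9]
top rose [-123.8   56.7] 32.5 [31.3, 30.5, 29.9]
tray (7.4, 1813, [560.1, 249.0, 177.8, 120.0, -58.4]) [-135.8    1.7]
scene lav [-144.5  -53. ] 29.4 [36.3, 29.9, 27.4]
scene olive [-144.6   -0.5] 29.6 [38.3, 29.4, 29.0]
scene rose [-144.6   56.8] 29.0 [35.7, 30.3, 28.0]
```

>>> step_arm(rows=[[[-1, 0.01, -0.04, 0, 0, 0, 0], [-1, 0.02, -0.08, 0, 0, 0, 0], [-1, 0.02, -0.12, 0, 0, 0, 0], [-1, 0.02, -0.16, 0, 0, 0, 0], [-1, 0.02, -0.2, 0, 0, 0, 0], [-1, 0.02, -0.24, 0, 0, 0, 0], [-1, 0.02, -0.24, 0, 0, 0, 0]]])

```text
t: 55.65
ee_pos: [0.4841, 0.2, 0.0133]
tool_rot: [0.005, 0.873, -0.487, -0.003]
contact_force: [-5.7, -4.6, 9.5]
opening: 0.009
gripper_force: 68.9
```

```bash
python3 -c "
from h import *
rk()"
```

```text
op 0.009 F [-5.7 -4.6  9.5] p [484.1 200.   13.3] yaw -58.35
top lav [-111.9  -54.3] 32.2 [55.7, 29.9, 33.8]
top olive [-111.8   -0.5] 32.1 [55.4, 30.7, 32.2]
top rose [-93.7  55.4] 33.2 [28.8, 19.4, -57.5]
tray (7.3, 1701, [582.1, 260.7, 177.2, 121.5, -58.0]) [-111.     0.2]
```

>>> step_arm(rows=[[[-1, 0, -0.04, 0, 0, 0, 0.002], [-1, 0, -0.09, 0, 0, 0, 0.002], [-1, 0, -0.14, 0, 0, 0, 0.002], [-1, 0, -0.19, 0, 0, 0, 0.002], [-1, 0, -0.24, 0, 0, 0, 0.002], [-1, 0, -0.29, 0, 0, 0, 0.002], [-1, 0, -0.34, 0, 0, 0, 0.002], [-1, 0, -0.39, 0, 0, 0, 0.002], [-1, 0, -0.44, 0, 0, 0, 0.002], [-1, 0, -0.48, 0, 0, 0, 0.002], [-1, 0, -0.5, 0, 0, 0, 0.002], [-1, 0, -0.5, 0, 0, 0, 0.002]]])

```text
t: 56.75
ee_pos: [0.5265, 0.2263, 0.0132]
tool_rot: [0.005, 0.872, -0.49, -0.003]
contact_force: [-5.5, -4.5, 10.1]
opening: 0.0093
gripper_force: 68.9
```

```bash
python3 -c "
from h import *
rk()"
```

```text
op 0.0093 F [-5.5 -4.5 10.1] p [526.5 226.3  13.2] yaw -58.71
top lav [-63.8 -54.8] 32.5 [51.3, 28.3, 31.1]
top olive [-64.9  -1.6] 32.4 [52.7, 28.8, 33.1]
tray (6.7, 699, [637.7, 234.5, 90.5, 76.1, 31.3]) [-77.2 -51.1]
scene olive [-35.9  -1.7] 25.1 [28.2, 8.1, -50.0]
```

>>> step_arm(rows=[[[-1, 0, -0.04, 0, 0, 0, 0], [-1, 0, -0.09, 0, 0, 0, 0], [-1, 0, -0.14, 0, 0, 0, 0], [-1, 0, -0.19, 0, 0, 0, 0], [-1, 0, -0.24, 0, 0, 0, 0], [-1, 0, -0.29, 0, 0, 0, 0], [-1, 0, -0.34, 0, 0, 0, 0], [-1, 0, -0.39, 0, 0, 0, 0], [-1, 0, -0.44, 0, 0, 0, 0], [-1, 0, -0.48, 0, 0, 0, 0], [-1, 0, -0.5, 0, 0, 0, 0], [-1, 0, -0.5, 0, 0, 0, 0]]])

```text
t: 57.85
ee_pos: [0.5696, 0.2526, 0.0133]
tool_rot: [0.004, 0.872, -0.49, -0.003]
contact_force: [-5.6, -3.3, 9.2]
opening: 0.0091
gripper_force: 68.9
```

>>> step_arm(rows=[[[-1, 0, -0.02, 0, 0, 0, 0], [-1, 0, -0.04, 0, 0, 0, 0], [-1, 0, -0.06, 0, 0, 0, 0], [-1, 0, -0.07, 0, 0, 0, 0], [-1, 0, -0.08, 0, 0, 0, 0], [-1, 0, -0.08, 0, 0, 0, 0]]])

```text
t: 58.35
ee_pos: [0.5736, 0.255, 0.0133]
tool_rot: [0.007, 0.871, -0.49, -0.004]
contact_force: [-12.6, -4.9, 14.5]
opening: 0.0093
gripper_force: 69.6
```

```bash
python3 -c "
from h import *
rk()
plan((578.9,257.7,13,-58.7))"
```

```text
op 0.0093 F [-12.6  -4.9  14.5] p [573.6 255.   13.3] yaw -58.73
top lav [ -5.2 -55.3] 31.5 [26.8, 10.4, -45.6]
top olive [  2.2 -10. ] 31.7 [24.9, 12.4, 19.3]
tray (6.3, 346, [662.5, 248.2, 73.0, 35.1, -58.8]) [-48.9 -52.4]
scene lav [-26.7 -55.2] 29.1 [29.0, 10.5, -52.3]
scene lav [ 19.7 -55.2] 27.2 [26.3, 8.1, -56.5]
scene olive [-25.1  -1.1] 30.5 [29.0, 12.2, -63.7]
scene olive [19.3 -1.5] 28.2 [29.8, 7.7, -60.1]
scene rose [-24.3  54.9] 30.2 [29.2, 12.4, -52.6]
scene rose [18.5 54.1] 29.9 [26.6, 8.6, -58.6]
at [573.6 255.1  13.3] yaw -58.7 tilt 0.97
(578.9, 257.7, 13, -58.7) [0.01, -0.06, 0.0] [0.005, 0.0, -0.0] rows 2
```

>>> step_arm(rows=[[[-1, 0, -0.02, 0, 0, 0, 0], [-1, 0, -0.04, 0, 0, 0, 0], [-1, 0, -0.06, 0, 0, 0, 0], [-1, 0, -0.06, 0, 0, 0, 0], [-1, 0, -0.06, 0, 0, 0, 0]]])

```text
t: 58.87
ee_pos: [0.5736, 0.255, 0.0131]
tool_rot: [0.013, 0.871, -0.491, -0.008]
contact_force: [-23.0, -9.5, 24.0]
opening: 0.0094
gripper_force: 70.8
```

Run:
```python
from h import *
rk()
# bay geometry from scene camera: rear stop bar / beams in rack frame
p,W,c,_=look("scene");o=np.array([685.5,321.8])-7*Rr[:,0]
L=(W[...,:2]*1000-o)@Rr;z=W[...,2]*1000
m=(abs(L[...,1])<60)&(L[...,0]>40)&(L[...,0]<120)&(z>4)&(z<60)
print('rear',np.percentile(L[...,0][m],[1,10,50,90,99]).round(1),np.percentile(z[m],[1,10,50,90,99]).round(1))
```

```text
op 0.0094 F [-23.   -9.5  24. ] p [573.6 255.   13.1] yaw -58.79
top olive [  1.7 -10.1] 33.0 [24.7, 11.7, 21.4]
tray (6.4, 332, [662.8, 247.5, 71.3, 36.1, -57.8]) [-49.  -53.1]
scene lav [ 20.2 -55. ] 27.3 [26.3, 6.5, -57.1]
scene olive [-25.5  -1.2] 30.2 [29.2, 11.4, -58.1]
scene olive [18.5 -1.4] 27.6 [30.0, 8.5, -56.2]
scene rose [-23.7  55.1] 29.5 [27.7, 11.5, -55.6]
scene rose [18.8 55.1] 29.6 [28.0, 8.8, -66.8]
rear [40.3 49.1 61.6 65.4 66.8] [ 4.3  6.1 13.3 16.1 17.7]
```

The tray is hard against the stop. I'll relieve the push, release and lift.

>>> step_arm(rows=[[[-1, 0, 0.03, 0, 0, 0, 0], [-1, 0, 0.07, 0, 0, 0, 0], [-0.4, 0, 0.07, 0, 0, 0, 0], [0, 0, 0.07, 0, 0, 0, 0], [0, 0, 0.07, 0, 0, 0, 0], [0, 0, 0.07, 0, 0, 0, 0], [0, 0, 0.07, 0, 0, 0, 0], [0, 0, 0.07, -0.1, 0, 0, 0], [0, 0, 0.07, -0.3, 0, 0, 0], [0, 0, 0.07, -0.6, 0, 0, 0], [0, 0, 0.07, -0.9, 0, 0, 0], [0, 0, 0.07, -0.9, 0, 0, 0]]])

```text
t: 60.02
ee_pos: [0.5824, 0.2604, 0.1112]
tool_rot: [-0.005, 0.872, -0.489, 0.003]
contact_force: [0.3, 0.1, 1.1]
opening: 0.0428
gripper_force: 0.0
```

>>> step_arm(rows=[[[0, 0, 0.3, -0.3, 0, 0, 0], [0, 0, 0.6, -0.6, 0, 0, 0], [0, 0, 1, -0.9, 0, 0, 0], [0, 0, 1, -0.9, 0, 0, 0], [0, 0, 1, -0.9, 0, 0, 0]]])

```text
t: 60.43
ee_pos: [0.4929, 0.206, 0.1972]
tool_rot: [-0.002, 0.872, -0.49, 0.0]
contact_force: [0.4, 0.6, -0.8]
opening: 0.0428
gripper_force: 0.0
```

>>> step_arm(rows=[[[0, 1, 0.2, 0, 0, 0, 0], [0, 1, 0.2, 0, 0, 0, 0], [0, 1, 0.2, 0, 0, 0, 0], [0, 1, 0.2, 0, 0, 0, 0], [0, 1, 0.2, 0, 0, 0, 0]]])

```text
t: 60.85
ee_pos: [0.5289, 0.1097, 0.1924]
tool_rot: [0.002, 0.871, -0.491, -0.002]
contact_force: [-0.0, -1.0, 0.0]
opening: 0.0426
gripper_force: 0.0
```

Run:
```python
from h import *
rk()
p,W,c,_=look("top");q,_,_,_=look("scene")
print('stamp',region(W,(.48,.68),(-.5,-.2),(.0095,.03)))
o=np.array([682.9,322.])-7*Rr[:,0];L=(W[...,:2]*1000-o)@Rr;z=W[...,2]*1000
m=(L[...,0]>-150)&(L[...,0]<-75)&(abs(L[...,1])<60)&(z>20)&(z<45)
print('bar',m.sum(),np.percentile(L[...,0][m],[1,50,99]).round(1),np.percentile(L[...,1][m],[1,50,99]).round(1))
a=cv2.resize(p[60:330,70:540],(800,460));cv2.imwrite("pics/fin.png",a);cv2.imwrite("pics/fin2.png",cv2.resize(q[220:400,300:500],(800,600)))
```

```text
op 0.0426 F [-0. -1.  0.] p [528.9 109.7 192.4] yaw -58.79
top lav [ -4.4 -56.2] 30.9 [28.7, 12.6, -43.2]
top olive [ 1.5 -1.8] 30.9 [29.1, 22.2, -57.4]
top rose [-4.  52.8] 31.9 [31.6, 19.7, -30.9]
tray (5.8, 463, [626.2, 316.1, 124.6, 27.4, -58.6]) [-44.5  24.5]
scene lav [ 19.7 -55.2] 26.9 [26.3, 8.8, -53.4]
scene olive [-25.7  -1.1] 29.6 [29.0, 11.3, -64.3]
scene olive [19.5 -1.6] 27.1 [29.8, 11.2, -63.0]
scene rose [-24.8  54.8] 29.0 [28.4, 12.2, -48.7]
scene rose [17.9 54.5] 28.1 [26.2, 10.2, -63.7]
stamp (15.7, 1959, [579.6, -361.3, 172.4, 75.1, 89.3])Traceback (most recent call last):
  File "<stdin>", line 7, in <module>
    return _quantile_unchecked(
        a, q, axis, out, overwrite_input, method, keepdims, weights)
    return _ureduce(a,
                    func=_quantile_ureduce_func,
    ...<5 lines>...
                    overwrite_input=overwrite_input,
                    method=method)
    r = func(a, **kwargs)
    result = _quantile(arr,
                       quantiles=q,
    ...<2 lines>...
                       out=out,
                       weights=wgt)
    slices_having_nans = np.isnan(arr[-1, ...])
                                  ~~~^^^^^^^^^
IndexError: index -1 is out of bounds for axis 0 with size 0
```

>>> step_arm(rows=[[[0, 1, 0.9, 0, 0, 0, 0], [0, 1, 0.9, 0, 0, 0, 0], [0, 1, 0.9, 0, 0, 0, 0], [0, 1, 0.9, 0, 0, 0, 0], [0, 1, 0.9, 0, 0, 0, 0]]])

```text
t: 61.47
ee_pos: [0.5026, -0.0233, 0.1939]
tool_rot: [0.001, 0.871, -0.491, -0.001]
contact_force: [0.6, 0.2, 1.1]
opening: 0.0427
gripper_force: 0.0
```

>>> step_arm(rows=[[[0, 1, 0, 0, 0, 0, 0], [0, 1, 0, 0, 0, 0, 0], [0, 1, 0, 0, 0, 0, 0], [0, 1, 0, 0, 0, 0, 0], [0, 1, 0, 0, 0, 0, 0]]])

```text
t: 61.88
ee_pos: [0.5559, -0.1065, 0.1931]
tool_rot: [0.001, 0.872, -0.49, -0.001]
contact_force: [-1.1, 0.8, 1.0]
opening: 0.0428
gripper_force: 0.0
```

Run:
```python
from h import *
rk()
for n in("top","scene"):
    p,W,c,_=look(n)
    o=(np.array([682.9,322.]) if n=="top" else np.array([685.5,321.8]))-7*Rr[:,0];L=(W[...,:2]*1000-o)@Rr;z=W[...,2]*1000
    m=(L[...,0]>-150)&(L[...,0]<-72)&(abs(L[...,1])<60)&(z>18)&(z<45)
    if m.sum():print(n,'bar',m.sum(),np.percentile(L[...,0][m],[1,50,99]).round(1),np.percentile(L[...,1][m],[1,50,99]).round(1))
    for lo,hi in((-85,-10),(-60,60),(10,85)):
        m=(L[...,0]>-100)&(L[...,0]<-55)&(L[...,1]>lo)&(L[...,1]<hi)&(z>7)&(z<20)
        if m.sum():print(n,'front rim',m.sum(),np.percentile(L[...,0][m],[2,50,98]).round(1))
    if n=="top":cv2.imwrite("pics/fin.png",cv2.resize(p[60:330,70:540],(800,460)))
```

```text
op 0.0428 F [-1.1  0.8  1. ] p [ 555.9 -106.5  193.1] yaw -58.66
top olive [ 0.9 -1.3] 31.6 [30.6, 20.9, -50.9]
top rose [-4.6 53.1] 31.9 [31.3, 16.0, -36.2]
tray (6.0, 864, [635.2, 292.1, 176.0, 36.7, -58.3]) [-49.3  -0.7]
scene lav [ 19.5 -55.2] 27.3 [26.2, 7.6, -58.0]
scene olive [-25.3  -0.9] 29.6 [29.3, 12.3, -54.1]
scene olive [18.2 -1.3] 27.1 [29.9, 10.5, -61.3]
scene rose [-25.8  54. ] 28.9 [27.3, 11.4, -61.7]
scene rose [18.3 54.8] 28.4 [26.4, 9.7, -58.6]
top bar 360 [-128.3 -117.2  -74.1] [-41.3   1.1  41.7]
top front rim 114 [-73.1 -64.6 -55.3]
top front rim 185 [-73.8 -64.9 -55.5]
top front rim 112 [-75.9 -64.9 -55.4]
scene bar 68 [-125.8  -91.1  -79.7] [-39.4  28.5  40.6]
scene front rim 5 [-61.3 -59.9 -59.6]
scene front rim 11 [-62.5 -60.5 -58. ]
scene front rim 7 [-62.3 -60.4 -57.8]
```

View pics/fin.png

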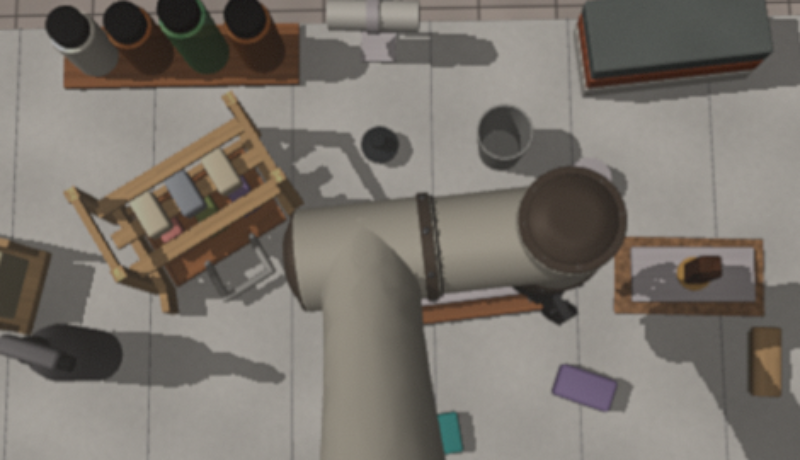

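The tray sits flush with the rack mouth, with its handle at (245,270). The stamp is on its cork at (690,270), and the arm is clear of everything. Handing in.

```bash
python3 -c "
from cell import arm
print(arm.sign_off())"
```

```text
the job is handed in; nothing more can be done
None
```

I stamped all three coloured soaps found on the shelf (rose, olive and lavender; honey was absent), set the stamp back flat on its cork, and pushed the tray holding the soaps against the stop in the bottom bay. I handed the job in at about 62 s; no verdict came back.

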